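# Load and close the dish incubator

## Task

Get the bench incubator under way: take the grey temperature logger out of its chamber and put it in the white accessory tray, and seat every dish carrier on the bench in the bracket of its own colour, ears pushed down past the spring clips until the plate lies flat. When all are in, close the lid and press its front edge until the catch snaps and it is fully shut, and only then give the orange cap of the gas canister one short press all the way down and let it come back up. Leave the other things on the bench where they are.

Things in the scene. Friction and masses are not known exactly. Their poses are not given: they have to be found in the camera images.
- incubator: white bench incubator, fixed: open-topped chamber 176 (x) x 358 mm (y) outside, walls 8 mm thick, 85 mm high, floor 20 mm above the bench; in front (-x, robot side) a console 36 mm deep, 43 mm high with red read-out. Origin: centre of the chamber's underside on the bench; x from console to hinge, z up. Four brackets side by side along y, at y = +-37.5 and +-112.5 mm
- lid (a joint): angle of the incubator lid (white frame, clear window, hinged on the far +x wall): 0 fully shut, 1.57 upright, starts at 1.5 to 1.75, stop at 1.85. Stiff hinge: it stays where left; 1 to 4 N at the front edge moves it. A sprung catch in the middle of the front wall stops it about 0.075 short of shut; some 10 N down on the front edge snaps it past and it stays at 0
- lid_hinge (a point): middle of the lid's hinge line, 85 mm above the bench; axes as the incubator's (does not turn with the lid). The hinge lies along y; the lid is flat, 192 mm from hinge to front edge, 360 mm wide, its outer face 11 mm and its inner face 1 mm off the hinge line
- lid_edge (a point): point on the lid's outer (upper) face, mid-width, 180 mm from the hinge line, 12 mm short of the front edge, on a blue strip; turns with the lid: x along the lid from front edge to hinge, z out of the outer face
- cap (a joint): how far the orange cap of the gas canister is pressed down: 0 up, 0.008 m fully down; its spring takes about 3 N to start and 9 N fully down, and lifts it again when released
- cap_top (a point): centre of the flat top of the orange cap (34 mm across), 183 mm above the bench; the cap sits on a green canister 64 mm across in a black foot 90 mm across, fixed to the bench. z up
- tray: white accessory tray, open at the top, fixed: 150 mm (x) by 110 mm (y) outside, 25 mm high, walls and floor 4 mm. Origin: centre of its underside
- logger_mid (a point): centre of the grey temperature logger, a block 70 mm (its x) by 34 mm (its y) by 45 mm high with a dark display on top, 0.13 to 0.25 kg; it starts standing on the 10 mm high block of one of the brackets, its length along the bracket's x
- blue_bracket: bracket with blue posts. Origin: centre of its underside on the chamber floor, x along it. Block 92 x 46 x 10 mm high carries the plate; at each end (x = 49.5 to 62 mm) two posts 32 mm high leave a slot 25 mm wide for an ear; behind it a sprung steel nose, 10 mm thick, 19.5 mm up, juts 2 mm over the ear. The plate stops on the noses 13.5 mm too high; up to 10 N down snaps it home
- blue_carrier_mid (a point): centre of the blue dish carrier, 23 mm above its underside; None if absent. Plate 96 (x) x 50 (y) x 6 mm with an ear 12 mm long, 20 mm wide at each end (120 mm over all); clear dishes 32 mm across, 9 mm high at x = +-32 mm; in the middle an upright blue grip 28 (x) x 12 mm (y), top 46 mm above the underside; 0.15 kg. Fits either way round. Seated: 33 mm above the bracket's origin
- yellow_bracket: bracket with yellow posts. Origin: centre of its underside on the chamber floor, x along it. Block 92 x 46 x 10 mm high carries the plate; at each end (x = 49.5 to 62 mm) two posts 32 mm high leave a slot 25 mm wide for an ear; behind it a sprung steel nose, 10 mm thick, 19.5 mm up, juts 2 mm over the ear. The plate stops on the noses 13.5 mm too high; up to 10 N down snaps it home
- yellow_carrier_mid (a point): centre of the yellow dish carrier, 23 mm above its underside; None if absent. Plate 96 (x) x 50 (y) x 6 mm with an ear 12 mm long, 20 mm wide at each end (120 mm over all); clear dishes 32 mm across, 9 mm high at x = +-32 mm; in the middle an upright yellow grip 28 (x) x 12 mm (y), top 46 mm above the underside; 0.15 kg. Fits either way round. Seated: 33 mm above the bracket's origin
- green_bracket: bracket with green posts. Origin: centre of its underside on the chamber floor, x along it. Block 92 x 46 x 10 mm high carries the plate; at each end (x = 49.5 to 62 mm) two posts 32 mm high leave a slot 25 mm wide for an ear; behind it a sprung steel nose, 10 mm thick, 19.5 mm up, juts 2 mm over the ear. The plate stops on the noses 13.5 mm too high; up to 10 N down snaps it home
- green_carrier_mid (a point): centre of the green dish carrier, 23 mm above its underside; None if absent. Plate 96 (x) x 50 (y) x 6 mm with an ear 12 mm long, 20 mm wide at each end (120 mm over all); clear dishes 32 mm across, 9 mm high at x = +-32 mm; in the middle an upright green grip 28 (x) x 12 mm (y), top 46 mm above the underside; 0.15 kg. Fits either way round. Seated: 33 mm above the bracket's origin
- red_bracket: bracket with red posts. Origin: centre of its underside on the chamber floor, x along it. Block 92 x 46 x 10 mm high carries the plate; at each end (x = 49.5 to 62 mm) two posts 32 mm high leave a slot 25 mm wide for an ear; behind it a sprung steel nose, 10 mm thick, 19.5 mm up, juts 2 mm over the ear. The plate stops on the noses 13.5 mm too high; up to 10 N down snaps it home
- red_carrier_mid (a point): centre of the red dish carrier, 23 mm above its underside; None if absent. Plate 96 (x) x 50 (y) x 6 mm with an ear 12 mm long, 20 mm wide at each end (120 mm over all); clear dishes 32 mm across, 9 mm high at x = +-32 mm; in the middle an upright red grip 28 (x) x 12 mm (y), top 46 mm above the underside; 0.15 kg. Fits either way round. Seated: 33 mm above the bracket's origin
- tube_rack: bystander, to be left alone: blue tube rack 60 x 150 mm, 92 mm high with white-capped tubes. Origin: centre of its underside
- tip_box: bystander, to be left alone: grey pipette tip box with yellow lid, 122 x 87 x 62 mm. Origin: centre of its underside
- dish_stack: bystander, to be left alone: stack of round dishes 90 mm across, 36 mm high. Origin: centre of its underside
- wash_bottle: bystander, to be left alone: white bottle with blue cap, 70 mm across, 170 mm high. Origin: centre of its underside
- forceps_case: bystander, to be left alone: flat steel instrument case 140 x 40 x 22 mm. Origin: centre of its underside
Things that resemble listed ones, but are neither listed nor needed, are in the scene too. What is shaped like the part that bears logger_mid but yellow is not meant.

How it is judged:
By the outcome, as a careful person would: the job done as asked, in the order asked, and still so for the second after the job is handed in, with the robot touching nothing.
Of blue_carrier, yellow_carrier, green_carrier, red_carrier only 3 to 4 are there at a start; the rules pass over those that are not, and their reading is None.
At some moment in a run one of blue_carrier, yellow_carrier, green_carrier, red_carrier may be knocked a few centimetres aside while the robot is not near it.
Once in a run the grip may slacken for a moment while it holds something.
It also fails if it takes over 210 s, if anything falls off the work surface, if the arm or the gripper's body presses on something with over 40 N, if the wrist force passes 120 N, or if a joint passes its speed limit or range.

## Robot

A 6-joint arm with a two-finger parallel gripper is mounted at the origin on the work surface. World frame = base frame: x ahead of the robot, y to its left, z up, the work surface at z = 0. Lengths are in m, angles in degrees, forces in N, time in s.
With the tool pointing down it reaches from about 0.4 to 0.825 m from the base axis. Payload 7 kg.
Tool frame: the origin (TCP) lies midway between the tips of the shut fingers; the grasp point (between the pads) lies 19 mm behind it; y points along the fingers, z is the direction in which the jaws open and shut, and the axes are right-handed (so a half turn about y gives the same grasp; the last joint's range is limited). The gripper opens to 88 mm and grips with 3 to 60 N. Pads are 19 mm wide; open, the fingers measure 130 mm over their backs; the gripper's body (78 mm by 193 mm) begins 47 mm behind the grasp point.
Start: joints at [-52.42, 20.546, 0.682, 0, -70.136, -16.507], TCP at [0.243, -0.63, 0.227] pointing down, gripper open.
Joint ranges: [-176.03, 176.03], [-82.01, 121.73], [-58.28, 71.71], [-173.87, 95.51], [-174.79, -0.11], [-173.66, 173.66]. Speed limits (degrees/s): [136.94, 136.94, 172.46, 180, 180, 180].

## Interface

Orientations are given as [roll, pitch, yaw] about the fixed x, y, z axes, in that order (R = Rz(yaw) Ry(pitch) Rx(roll)).
In Python, from plant import ctrl gives the robot as it stands.
- The arm moves only by the tool step_arm, never from a script. Its argument "rows" is a list that holds one entry, the list of rows, each a list of 7 numbers: the gripper command: -1 is shut, 1 is fully open, values between are in proportion, then the shift along the world's x, y, z in cm, then the turn, a rotation vector about the world's x, y, z in degrees. In form: [[[fingers, tx, ty, tz, rx, ry, rz], ...]]. A call has 1 to 12 rows; each row shifts and turns the commanded pose from where the row before left it; what a row does not reach is not made up. A row lasts 1/8 s, in which the tool goes at most 62.5 mm and 10.7 degrees, less where a joint would pass 70% of its speed; a pose out of reach is approached as far as the arm can. A call is refused whole if a number of a shift passes 6.25 or a number of a turn 10.7, either way. A call with a gripper value outside its range is refused whole. The fingers move at their own pace and stop on an object; the grip force is fixed at half the most. Time passes only in rows, so rows that do not move let the fingers close. It gives the time, the measured TCP pose, the force and the opening at its end, in the units of the state.
- ctrl.get_obs(): the state, without advancing time (a new reading comes with each control period).
- ctrl.snapshot(name): name is "side" or "top" or "wrist"; returns the picture (384x512x3 uint8, blue, green, red); there is no depth.
- ctrl.camera_params(name): a dict with "vertical_fov" (degrees; the focal length in pixels is half the picture's height over the tangent of half this angle, whatever the lens; pixels are square), "cx", "cy" (the principal point, pixels), "rvec" (rotation vector, rad) and "tvec" (3), from world to camera coordinates, as OpenCV has them. Camera axes: x right, y down, z forward; pixel columns grow to the right and rows downward; lengths in m; the calibration is good to about 2 mm. The wrist camera is an equidistant fisheye: a pixel r from the principal point sees the ray r / f radians off the axis. A picture is of the moment at which its call begins: read the wrist's pose just before it. camera_params takes no time and is no camera call; for the wrist camera it gives the pose at the moment of the call.
- ctrl.close_job(): hands the job in, once; it reports no verdict.
The state is a dict: "clock": time; "joint_pos": joint angles; "qvel": joint speeds; "tau": joint torques, N m; "tool_pos": TCP position; "orientation": TCP orientation; "force": force on the tool from outside, world axes, zero at the start; "moment": the same for the moment, N m; "opening": finger opening in m.
Only numpy, scipy, OpenCV 4.12 (cv2) and the standard library are available. Lean on these libraries where they do the work, as an engineer would, in place of code of your own. Each camera call takes 0.05 s, during which the arm holds its last target. There are 200 camera calls.

## Working session

There is one attempt and no reset: what is moved stays moved. The work goes in short steps, Python scripts to look and compute and a tool call to move; the robot and the scene stay as the last step left them, time stands still between calls to the robot, and variables do not carry over. Pictures are saved under pics/ and viewed, about 12 in all and at most 16, crops included, and the job is handed in when it is done.

Besides the shell and the picture viewer there is one more tool, called after "Request:" by a JSON object that holds its "method" and its "body". step_arm: Moves the arm, as the interface text tells. Its arguments: {"type":"object","properties":{"rows":{"type":"array"}},"required":["rows"]}

```bash
mkdir -p pics; ls
cat > h.py <<'E'
import numpy as np, cv2
from plant import ctrl
def cam(n):
    p=ctrl.camera_params(n); R=cv2.Rodrigues(np.array(p['rvec'],float))[0]; t=np.array(p['tvec'],float).ravel()
    f=192/np.tan(np.radians(p['vertical_fov'])/2); return R,t,f,p['cx'],p['cy']
def ray(c,u,v,fish=False):
    R,t,f,cx,cy=c; d=np.array([(u-cx)/f,(v-cy)/f,1.])
    if fish:
        r=np.hypot(u-cx,v-cy)/f; a=np.arctan2(v-cy,u-cx); d=np.array([np.sin(r)*np.cos(a),np.sin(r)*np.sin(a),np.cos(r)])
    return -R.T@t, R.T@d
def hit(c,u,v,z,fish=False):
    o,d=ray(c,u,v,fish); return o+d*(z-o[2])/d[2]
def proj(c,P,fish=False):
    R,t,f,cx,cy=c; q=R@np.array(P,float)+t
    if fish:
        r=np.hypot(q[0],q[1]); th=np.arctan2(r,q[2]); return cx+f*th*q[0]/r, cy+f*th*q[1]/r
    return cx+f*q[0]/q[2], cy+f*q[1]/q[2]
def snap(n,name):
    c=cam(n); im=np.array(ctrl.snapshot(n)); cv2.imwrite('pics/%s.png'%name,im); return c,im
E
python3 - <<'E'
from h import *
o=ctrl.get_obs(); print({k:np.round(v,3).tolist() for k,v in o.items()})
for n in('top','side'):
    c,im=snap(n,n+'0'); print(n,-c[0].T@c[1],c[0].round(2).tolist(),c[2:])
a=cv2.imread('pics/top0.png');b=cv2.imread('pics/side0.png')
cv2.imwrite('pics/top0b.png',cv2.resize(a,(800,600),interpolation=cv2.INTER_CUBIC))
cv2.imwrite('pics/side0b.png',cv2.resize(b,(800,600),interpolation=cv2.INTER_CUBIC))
E
```

```text
pics
{'clock': 0.0, 'joint_pos': [-52.418, 20.589, 0.633, -0.021, -70.137, -16.507], 'qvel': [-0.078, -0.037, -0.014, -0.101, -0.018, -0.083], 'tau': [0.0, -58.272, 29.306, 6.998, 0.007, -0.0], 'tool_pos': [0.243, -0.629, 0.226], 'orientation': [-89.906, 0.007, 21.068], 'force': [0.708, 0.479, 0.67], 'moment': [-0.02, -0.058, -0.002], 'opening': 0.088}
top [0.28082215 0.01685411 1.50738855] [[-0.01, -1.0, 0.0], [-0.98, 0.01, -0.2], [0.2, -0.01, -0.98]] (np.float64(420.6926732531498), 258.03682590798127, 188.3108284518712)
side [0.39356056 1.12008207 0.85068249] [[-0.99, -0.14, -0.01], [-0.07, 0.54, -0.84], [0.12, -0.83, -0.54]] (np.float64(391.5879186354286), 257.06979663411414, 183.6925795517869)
```

View pics/top0b.png

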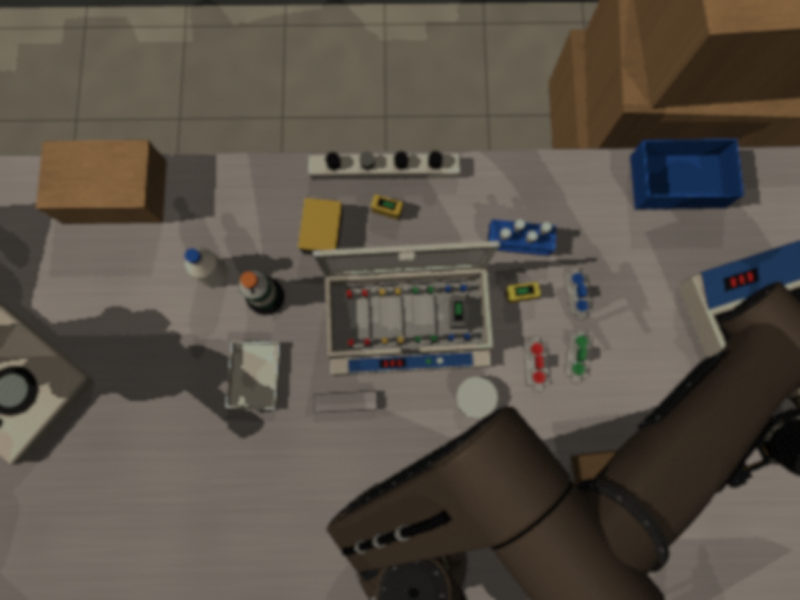

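View pics/side0b.png

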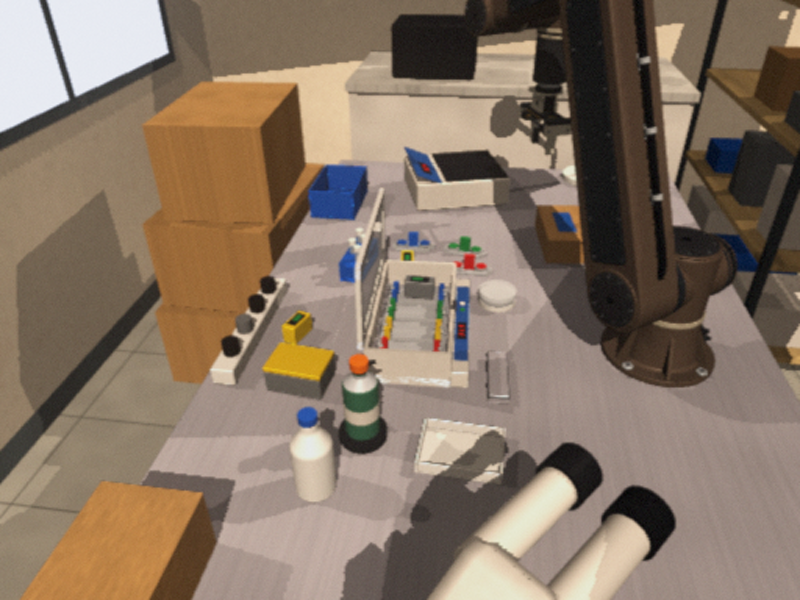

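The top view (800x600 scale) shows the chamber at about (410,312), the logger in it at (459,310) on the blue bracket, and the carriers at blue (579,292), green (579,357) and red (538,363). No yellow carrier is visible. The canister cap is at (250,280) and the tray at (253,375). The side view agrees.

```bash
cat >> h.py <<'E'
def mask(im,col):
    h=cv2.cvtColor(im,cv2.COLOR_BGR2HSV); H,S,V=[h[...,i].astype(int) for i in range(3)]
    m={'red':((H<8)|(H>172)),'yellow':(H>19)&(H<33),'green':(H>45)&(H<85),'blue':(H>100)&(H<125),'orange':(H>=6)&(H<17)}[col]
    return (m&(S>110)&(V>50)).astype(np.uint8)
def blobs(m,roi,amin=4):
    u0,v0,u1,v1=roi; mm=np.zeros_like(m); mm[v0:v1,u0:u1]=m[v0:v1,u0:u1]
    n,l,s,c=cv2.connectedComponentsWithStats(mm); return [(c[i],s[i,4],(l==i)) for i in range(1,n) if s[i,4]>=amin]
E
python3 - <<'E'
from h import *
c=cam('top'); im=cv2.imread('pics/top0.png')
for col in('red','yellow','green','blue','orange'):
    for roi,z,nm in(((208,172,318,225),.052,'chamber'),((325,165,390,255),.046,'bench'),((145,165,185,200),.183,'cap')):
        if (nm=='cap')!=(col=='orange'): continue
        for b,a,l in blobs(mask(im,col),roi):
            print(col,nm,b.round(1),a,hit(c,*b,z)[:2].round(4))
# logger display, carriers orientation handled later; tray corners
for nm,u,v,z in(('trayTL',229,342,.025),('trayTR',280,341,.025),('trayBR',277,409,.025),('trayBL',226,407,.025),('rimTL',327,279,.085),('rimTR',490,268,.085),('rimBR',494,348,.085),('rimBL',330,357,.085),('log',459,310,.075),('lidtopL',313,252,.27),('lidtopR',497,243,.27)):
    print(nm,hit(c,u/1.5625,v/1.5625,z)[:2].round(3))
cv2.imwrite('pics/c1.png',cv2.resize(im[150:260,140:395],None,fx=3.1,fy=3.1,interpolation=cv2.INTER_CUBIC))
E
```

```text
red chamber [223.  187.5] 22 [0.5822 0.1313]
red chamber [233.3 187.1] 15 [0.5833 0.0951]
red chamber [224.1 218.7] 19 [0.4714 0.1273]
red chamber [234.5 218.5] 14 [0.4716 0.0909]
red bench [344.2 231.7] 151 [ 0.4215 -0.2899]
yellow chamber [244.  186.5] 12 [0.5849 0.0572]
yellow chamber [254.2 186. ] 12 [0.5863 0.0212]
yellow chamber [245.5 217.5] 12 [0.4746 0.0526]
yellow chamber [255.6 217.4] 15 [0.4745 0.0175]
yellow bench [334.3 186.7] 176 [ 0.5817 -0.2631]
green chamber [275.2 185. ] 4 [ 0.589  -0.0534]
green chamber [293. 197.] 21 [ 0.5451 -0.1149]
green chamber [277.5 216.5] 4 [ 0.4767 -0.0588]
green bench [334.1 185.6] 25 [ 0.5857 -0.2626]
green bench [372.  222.6] 55 [ 0.4522 -0.3886]
green bench [369.8 235.5] 28 [ 0.4072 -0.3779]
blue chamber [296. 184.] 9 [ 0.5917 -0.1269]
blue chamber [286.  184.5] 6 [ 0.5903 -0.0915]
blue chamber [288.  215.5] 6 [ 0.4798 -0.0955]
blue chamber [298.5 215. ] 8 [ 0.4811 -0.1322]
blue bench [370.8 182. ] 69 [ 0.597  -0.3941]
blue bench [372.3 194.9] 31 [ 0.5503 -0.3961]
orange cap [158.8 178.4] 104 [0.5877 0.3283]
trayTL [0.478 0.404]
trayTR [0.478 0.288]
trayBR [0.327 0.291]
trayBL [0.332 0.404]
rimTL [0.608 0.176]
rimTR [ 0.628 -0.186]
rimBR [ 0.449 -0.188]
rimBL [0.434 0.168]
log [ 0.536 -0.115]
lidtopL [0.619 0.183]
lidtopR [ 0.633 -0.176]
```

View pics/c1.png

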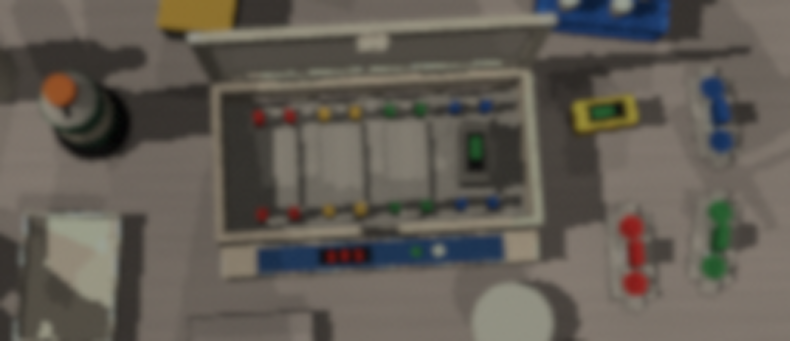

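The crop shows the brackets from +y to -y as red, yellow, green, blue. The chamber is yawed about 2.1° and its centre is near (0.531, -0.000). I'm moving above the logger.

Request:
{"method": "step_arm", "body": {"rows": [[[0.36, 2.44, 4.31, 0.6, 0, 0, -1.58], [0.36, 2.44, 4.31, 0.6, 0, 0, -1.58], [0.36, 2.44, 4.31, 0.6, 0, 0, -1.58], [0.36, 2.44, 4.31, 0.6, 0, 0, -1.58], [0.36, 2.44, 4.31, 0.6, 0, 0, -1.58], [0.36, 2.44, 4.31, 0.6, 0, 0, -1.58], [0.36, 2.44, 4.31, 0.6, 0, 0, -1.58], [0.36, 2.44, 4.31, 0.6, 0, 0, -1.58], [0.36, 2.44, 4.31, 0.6, 0, 0, -1.58], [0.36, 2.44, 4.31, 0.6, 0, 0, -1.58], [0.36, 2.44, 4.31, 0.6, 0, 0, -1.58], [0.36, 2.44, 4.31, 0.6, 0, 0, -1.58]]]}}

```text
clock: 1.6
tool_pos: [0.5359, -0.111, 0.2986]
orientation: [-90.0, 0.0, 2.1]
force: [1.0, -0.3, 0.2]
opening: 0.0595
```

Run:
```python
from h import *
c,im=snap('wrist','w1'); o=ctrl.get_obs(); print(o['tool_pos'],o['orientation'],o['opening'])
print(-c[0].T@c[1],c[0].round(2).tolist(),c[2:])
cv2.imwrite('pics/w1b.png',cv2.resize(im,(800,600),interpolation=cv2.INTER_CUBIC))
```

```text
[ 0.53870184 -0.10757273  0.29893195] [-8.99626217e+01 -8.15782098e-02  2.07789938e+00] 0.05947102528472113
[ 0.47007137 -0.11442948  0.45674565] [[-0.04, 1.0, 0.0], [0.97, 0.03, 0.24], [0.24, 0.01, -0.97]] (np.float64(297.3186396354542), 255.18602100537854, 188.3611753847363)
```

View pics/w1b.png

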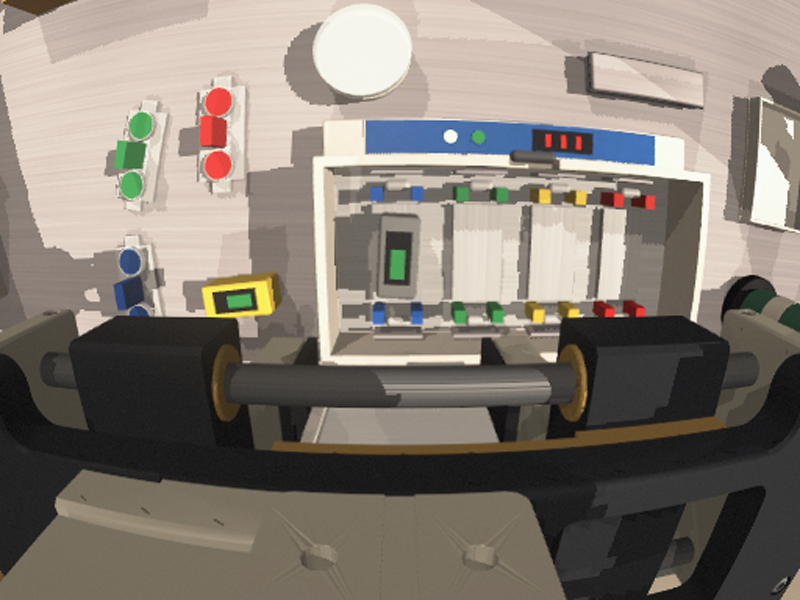

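The wrist view shows the logger top at (398,253), the posts clearly, red dishes at (218,101)/(216,165), green at (141,125)/(131,185), and blue partly hidden.

Run:
```python
from h import *
c=cam('wrist'); im=cv2.imread('pics/w1.png')
for i in range(3):
    o=ctrl.get_obs(); print(o['tool_pos'].round(4) if hasattr(o['tool_pos'],'round') else o['tool_pos'])
for col in('red','yellow','green','blue'):
    for roi,z,nm in(((215,112,425,208),.052,'ch'),((60,40,165,204),.015,'bench'),):
        for b,a,l in blobs(mask(im,col),roi,12):
            print(col,nm,b.round(1),a,hit(c,*b,z,True)[:2].round(4))
s=1.5625
for p in((385,215),(420,212),(413,297),(379,297)): print('log',hit(c,p[0]/s,p[1]/s,.075,True)[:2].round(4))
```

```text
[ 0.5387 -0.1076  0.2989]
[ 0.5387 -0.1076  0.2989]
[ 0.5387 -0.1076  0.2989]
red ch [391.7 127.1] 127 [0.4764 0.088 ]
red ch [412.  128.9] 112 [0.4755 0.1233]
red ch [385.9 197.8] 117 [0.583  0.0917]
red ch [405.3 197.7] 115 [0.582  0.1263]
red bench [137.3  75.6] 561 [ 0.4119 -0.2949]
red bench [139.  105.2] 240 [ 0.4587 -0.2908]
yellow ch [345.7 124.9] 118 [0.4795 0.0158]
yellow ch [368.8 126. ] 107 [0.4782 0.051 ]
yellow ch [342.  199.2] 134 [0.5871 0.0202]
yellow ch [363.4 198.2] 114 [0.5846 0.0539]
yellow bench [146.4 188.4] 526 [ 0.591  -0.2813]
green ch [295.4 123.5] 53 [ 0.4824 -0.0557]
green ch [320.9 124.4] 55 [ 0.4815 -0.0201]
green ch [254. 169.] 171 [ 0.5478 -0.1098]
green ch [318.  201.5] 56 [ 0.5916 -0.0158]
green ch [293.9 201.9] 58 [ 0.5933 -0.051 ]
green bench [89.7 79.7] 177 [ 0.4118 -0.3829]
green bench [77.3 98.3] 115 [ 0.4408 -0.4078]
green bench [ 83.7 118. ] 167 [ 0.4749 -0.3945]
green bench [152.7 192.3] 115 [ 0.5972 -0.2706]
blue ch [240.6 123.8] 68 [ 0.4859 -0.1301]
blue ch [266.6 123.6] 66 [ 0.4845 -0.095 ]
blue ch [242.  200.5] 84 [ 0.5937 -0.1252]
blue ch [266.5 201.9] 62 [ 0.5946 -0.0903]
blue bench [ 82.6 167.1] 150 [ 0.558  -0.4015]
blue bench [ 76.6 188.8] 99 [ 0.5966 -0.4188]
blue bench [ 88. 199.] 53 [ 0.614  -0.3963]
log [ 0.5028 -0.121 ]
log [ 0.4992 -0.0924]
log [ 0.5714 -0.0952]
log [ 0.5725 -0.124 ]
```

Request:
{"method": "step_arm", "body": {"rows": [[[0.36, 0, 0, -4, 0, 0, 0], [0.36, 0, 0, -4, 0, 0, 0], [0.36, 0, 0, -4, 0, 0, 0], [0.36, 0, 0, -4, 0, 0, 0], [0.36, 0, 0, -4, 0, 0, 0], [0.36, 0, 0, -4, 0, 0, 0], [0.36, 0, 0, -1.6, 0, 0, 0], [-1, 0, 0, 0, 0, 0, 0], [-1, 0, 0, 0, 0, 0, 0], [-1, 0, 0, 0, 0, 0, 0], [-1, 0, 0, 0, 0, 0, 0]]]}}

```text
clock: 3.02
tool_pos: [0.5365, -0.1125, 0.044]
orientation: [-90.0, -0.1, 2.1]
force: [-1.5, 1.2, 6.9]
opening: 0.0341
```

Run:
```python
from h import *
for i in range(4):
    c,im=snap('wrist','w2'); o=ctrl.get_obs(); print(o['clock'],o['tool_pos'].round(4),o['orientation'].round(2),o['force'].round(1),round(o['opening'],4),(-c[0].T@c[1]).round(4), ((-c[0].T@c[1])-o['tool_pos']).round(4))
```

```text
3.075 [ 0.5365 -0.1125  0.044 ] [-90.    -0.15   2.14] [-0.8  1.5  7.3] 0.034 [ 0.4702 -0.116   0.2019] [-0.0662 -0.0035  0.1579]
3.125 [ 0.5365 -0.1126  0.044 ] [-90.    -0.14   2.14] [-0.6  1.2  6.9] 0.0344 [ 0.4703 -0.116   0.202 ] [-0.0662 -0.0035  0.158 ]
3.175 [ 0.5365 -0.1125  0.044 ] [-90.    -0.14   2.14] [-0.7  0.8  6.8] 0.0343 [ 0.4703 -0.116   0.202 ] [-0.0662 -0.0035  0.158 ]
3.225 [ 0.5365 -0.1125  0.044 ] [-90.    -0.15   2.14] [-1.9  1.5  6.8] 0.0339 [ 0.4703 -0.116   0.202 ] [-0.0662 -0.0035  0.158 ]
```

Logger gripped, opening 34 mm. Lifting it and carrying it to the tray.

Request:
{"method": "step_arm", "body": {"rows": [[[-1, 0, 0, 2, 0, 0, 0], [-1, 0, 0, 4, 0, 0, 0], [-1, 0, 0, 5, 0, 0, 0], [-1, 0, 0, 5, 0, 0, 0], [-1, -1.2, 4.2, 0, 0, 0, 0], [-1, -1.2, 4.2, 0, 0, 0, 0], [-1, -1.2, 4.2, 0, 0, 0, 0], [-1, -1.2, 4.2, 0, 0, 0, 0], [-1, -1.2, 4.2, 0, 0, 0, 0], [-1, -1.2, 4.2, 0, 0, 0, 0], [-1, -1.2, 4.2, 0, 0, 0, 0], [-1, -1.2, 4.2, 0, 0, 0, 0]]]}}

```text
clock: 4.72
tool_pos: [0.4385, 0.2245, 0.2028]
orientation: [-90.0, -0.0, 2.1]
force: [0.3, 0.4, -1.9]
opening: 0.0342
```

Request:
{"method": "step_arm", "body": {"rows": [[[-1, -1.2, 4.2, 0, 0, 0, 0], [-1, -1.2, 4.2, 0, 0, 0, 0], [-1, -1.2, 4.0, 0, 0, 0, 0], [-1, 0, 0, 0, 0, 0, 0], [-1, 0, 0, 0, 0, 0, 0]]]}}

```text
clock: 5.35
tool_pos: [0.403, 0.3469, 0.2023]
orientation: [-90.0, 0.0, 2.1]
force: [-0.2, -0.9, -1.9]
opening: 0.0343
```

Run:
```python
from h import *
c,im=snap('wrist','w3'); o=ctrl.get_obs(); print(o['tool_pos'],o['opening'],o['force'])
cv2.imwrite('pics/w3b.png',cv2.resize(im,(700,525)))
ct,it=snap('top','t3')
```

```text
[0.40327942 0.34657235 0.20245575] 0.03447528522194794 [-0.00992376 -0.43664489 -2.46980461]
```

View pics/w3b.png

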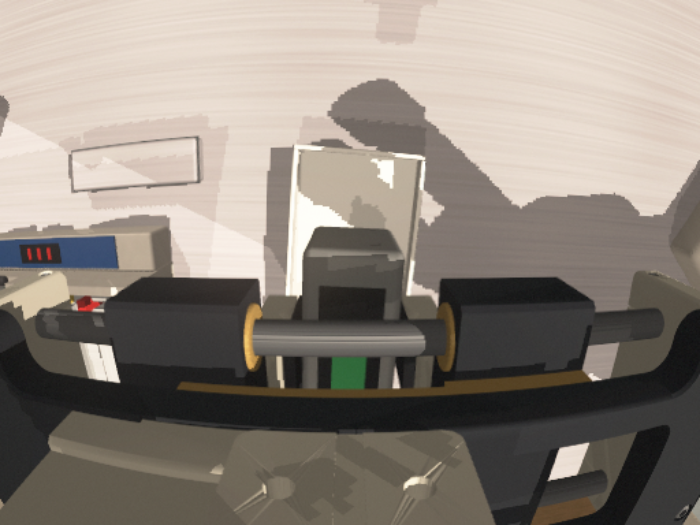

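The logger is held squarely above the tray; the tray spans x 290–425 px. Lowering and releasing.

Request:
{"method": "step_arm", "body": {"rows": [[[-1, 0, 0, -5, 0, 0, 0], [-1, 0, 0, -5, 0, 0, 0], [-1, 0, 0, -5, 0, 0, 0], [-1, 0, 0, -2, 0, 0, 0], [-1, 0, 0, -1.2, 0, 0, 0], [-1, 0, 0, -0.3, 0, 0, 0], [-1, 0, 0, 0, 0, 0, 0], [0.1, 0, 0, 0, 0, 0, 0], [0.1, 0, 0, 0, 0, 0, 0], [0.1, 0, 0, 0, 0, 0, 0], [0.1, 0, 0, 3, 0, 0, 0], [0.1, 0, 0, 5, 0, 0, 0]]]}}

```text
clock: 6.95
tool_pos: [0.4028, 0.3463, 0.097]
orientation: [-90.2, 0.1, 2.1]
force: [0.7, -0.1, -0.1]
opening: 0.0481
```

Request:
{"method": "step_arm", "body": {"rows": [[[0.1, 0, 0, 6, 0, 0, 0], [0.1, 0, 0, 6, 0, 0, 0], [0, 0, -5, 1, 0, 0, 0], [-0.4, 0.1, -6, 0, 0, 0, 0], [-0.4, 0.1, -6, 0, 0, 0, 0], [-0.4, 0.1, -6, 0, 0, 0, 0], [-0.4, 0.1, -6, 0, 0, 0, 0], [-0.4, 0.1, -6, 0, 0, 0, 0], [-0.4, 0.1, -6, 0, 0, 0, 0], [-0.4, 0.1, -6, 0, 0, 0, 0], [-0.4, 0.1, -6, 0, 0, 0, 0], [-0.4, 0.1, -6, 0, 0, 0, 0]]]}}

```text
clock: 8.45
tool_pos: [0.4123, -0.2447, 0.228]
orientation: [-90.0, -0.1, 2.1]
force: [1.5, 0.7, -0.0]
opening: 0.0259
```

Request:
{"method": "step_arm", "body": {"rows": [[[-0.4, 0.2, -4.5, 0, 0, 0, 0], [-0.4, 0.2, -4, 0, 0, 0, 0], [-0.4, 0, 0, 0, 0, 0, 0], [-0.4, 0, 0, 0, 0, 0, 0]]]}}

```text
clock: 8.95
tool_pos: [0.4161, -0.3275, 0.2273]
orientation: [-90.0, 0.0, 2.1]
force: [-0.4, -0.1, -0.0]
opening: 0.0261
```

Run:
```python
from h import *
c,im=snap('wrist','w4'); o=ctrl.get_obs(); print(o['tool_pos'],o['opening'],o['force'],o['orientation'])
ct,it=snap('top','t4')
cv2.imwrite('pics/w4b.png',np.vstack([cv2.resize(im,(600,450))[:300],cv2.resize(it[190:270,130:330],(600,240))]))
for col in('red','green','blue'):
    for roi,z,nm in(((0,0,512,230),.0155,'bench'),):
        for b,a,l in blobs(mask(im,col),roi,25):
            print(col,nm,b.round(1),a,hit(c,*b,z,True)[:2].round(4),hit(c,*b,.052,True)[:2].round(4))
```

```text
[ 0.41629438 -0.32707628  0.2275535 ] 0.026301524890270163 [-0.48065399  0.62271128  0.43193386] [-8.99854721e+01  4.16330019e-04  2.11968912e+00]
red bench [281.8 148.9] 410 [ 0.3914 -0.296 ] [ 0.3873 -0.2994]
red bench [281.2 187.9] 667 [ 0.4417 -0.2941] [ 0.4327 -0.2977]
red bench [486.2 188.9] 28 [0.431  0.0478] [0.4231 0.0105]
red bench [492.3 189. ] 27 [0.4307 0.0638] [0.4227 0.0248]
green bench [209.7 160.1] 358 [ 0.4086 -0.3863] [ 0.4029 -0.3808]
green bench [203.2 195.7] 432 [ 0.4558 -0.3949] [ 0.4454 -0.3885]
green bench [455.3 189.3] 43 [ 0.4342 -0.0229] [ 0.4259 -0.0533]
green bench [445.  224.4] 35 [ 0.4908 -0.03  ] [ 0.4769 -0.0597]
blue bench [445.1 188.7] 1859 [ 0.4339 -0.0441] [ 0.4257 -0.0724]
```

View pics/w4b.png

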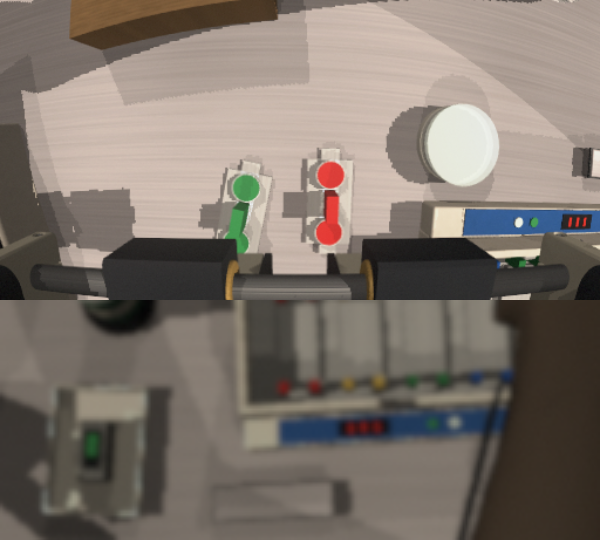

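The logger is in the tray (bottom inset). Red dishes are at about (330,175)/(329,233) and green at (246,187)/(236,243). I'm grasping red at about (0.4235, -0.2945), yaw 2.5°.

Request:
{"method": "step_arm", "body": {"rows": [[[-0.4, 0.7, 3.25, -3, 0, 0, 0.5], [-0.4, 0, 0, -5, 0, 0, 0], [-0.4, 0, 0, -5, 0, 0, 0], [-0.4, 0, 0, -4.5, 0, 0, 0], [-0.4, 0, 0, -2.6, 0, 0, 0], [-0.4, 0, 0, -1, 0, 0, 0], [-0.4, 0, 0, 0, 0, 0, 0], [-1, 0, 0, 0, 0, 0, 0], [-1, 0, 0, 0, 0, 0, 0], [-1, 0, 0, 0, 0, 0, 0], [-1, 0, 0, 0, 0, 0, 0]]]}}

```text
clock: 10.42
tool_pos: [0.4242, -0.2953, 0.0177]
orientation: [-90.0, -0.1, 2.6]
force: [-0.9, 2.8, 6.7]
opening: 0.012
```

Request:
{"method": "step_arm", "body": {"rows": [[[-1, 0, 0, 2, 0, 0, 0], [-1, 0, 0, 5, 0, 0, 0], [-1, 0, 0, 5, 0, 0, 0], [-1, 0, 0, 4, 0, 0, 0], [-1, 0, 0, 0, 0, 0, 0], [-1, 0, 0, 0, 0, 0, 0]]]}}

```text
clock: 11.18
tool_pos: [0.4228, -0.2948, 0.1761]
orientation: [-90.0, 0.0, 2.6]
force: [-0.0, -0.6, -2.7]
opening: 0.0119
```

Run:
```python
from h import *
c,im=snap('wrist','w5'); o=ctrl.get_obs(); print(o['tool_pos'],o['opening'],o['force'],o['orientation'])
cv2.imwrite('pics/w5b.png',cv2.resize(im,(700,525)))
```

```text
[ 0.42256272 -0.29478228  0.17552383] 0.011889518922450167 [-0.59724192  0.36134876 -2.08103505] [-8.99433533e+01  8.19538426e-02  2.58566958e+00]
```

View pics/w5b.png

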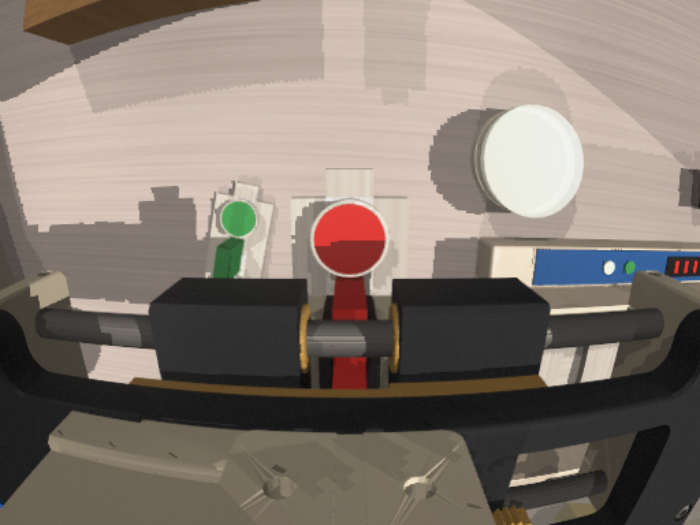

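Red is held, with the front dish at (349,239) and the ear tip at y≈170 px. Carrying it over the red bracket.

Request:
{"method": "step_arm", "body": {"rows": [[[-1, 1.17, 4.5, 0, 0, 0, 0], [-1, 1.17, 4.5, 0, 0, 0, 0], [-1, 1.17, 4.5, 0, 0, 0, 0], [-1, 1.17, 4.5, 0, 0, 0, 0], [-1, 1.17, 4.5, 0, 0, 0, 0], [-1, 1.17, 4.5, 0, 0, 0, 0], [-1, 1.17, 4.5, 0, 0, 0, 0], [-1, 1.17, 4.5, 0, 0, 0, 0], [-1, 1.17, 4.5, 0, 0, 0, -0.5], [-1, 0, 0, 0, 0, 0, 0], [-1, 0, 0, 0, 0, 0, 0], [-1, 0, 0, 0, 0, 0, 0]]]}}

```text
clock: 12.72
tool_pos: [0.5282, 0.1089, 0.1759]
orientation: [-90.0, 0.1, 2.1]
force: [0.5, 0.4, -2.5]
opening: 0.0119
```

Run:
```python
from h import *
c,im=snap('wrist','w6'); o=ctrl.get_obs(); T=o['tool_pos']; print(T,o['opening'],o['orientation'],o['force'])
for col in('red','yellow','green','blue'):
    for b,a,l in blobs(mask(im,col),(0,60,512,215),20):
        print(col,b.round(1),a,hit(c,*b,.052,True)[:2].round(4),hit(c,*b,T[2]-.0027,True)[:2].round(4))
snap('top','t6'); snap('side','s6')
cv2.imwrite('pics/w6b.png',cv2.resize(im,(800,600)))
```

```text
[0.52836668 0.10888787 0.17618718] 0.011806076010485144 [-9.00216231e+01  4.53697701e-02  2.05438128e+00] [-0.28719169  0.61412859 -1.59089187]
red [198.7  74.9] 81 [0.4246 0.0506] [0.441  0.0743]
red [169.5  77. ] 78 [0.426  0.0218] [0.4418 0.0579]
red [183.9  76.1] 81 [0.4256 0.0361] [0.4416 0.0661]
red [238.  123.6] 92 [0.471  0.0896] [0.4674 0.0965]
red [277.3 125.2] 144 [0.4712 0.1266] [0.4675 0.1176]
red [255.1 174.3] 2092 [0.5193 0.1074] [0.4949 0.1066]
red [255.3 208.5] 265 [0.554  0.1088] [0.5146 0.1074]
yellow [200.4 126.7] 207 [0.4746 0.0537] [0.4694 0.076 ]
yellow [165.9 128.1] 215 [0.4761 0.0191] [0.4703 0.0564]
yellow [  3.1 203.1] 115 [ 0.5655 -0.2269] [ 0.5212 -0.0837]
green [468.8  87.9] 140 [0.4078 0.3451] [0.4314 0.242 ]
green [111.5  83. ] 92 [ 0.4286 -0.0414] [0.4432 0.0219]
green [131.5 129.8] 208 [ 0.4773 -0.0179] [0.471  0.0353]
green [101.8 132.5] 177 [ 0.4794 -0.053 ] [0.4722 0.0153]
blue [167.4  79.7] 5125 [0.4287 0.0197] [0.4433 0.0567]
blue [ 74.5 134.5] 217 [ 0.4805 -0.0889] [ 0.4728 -0.0052]
blue [ 50.4 137.5] 161 [ 0.4825 -0.1247] [ 0.4739 -0.0255]
```

View pics/w6b.png

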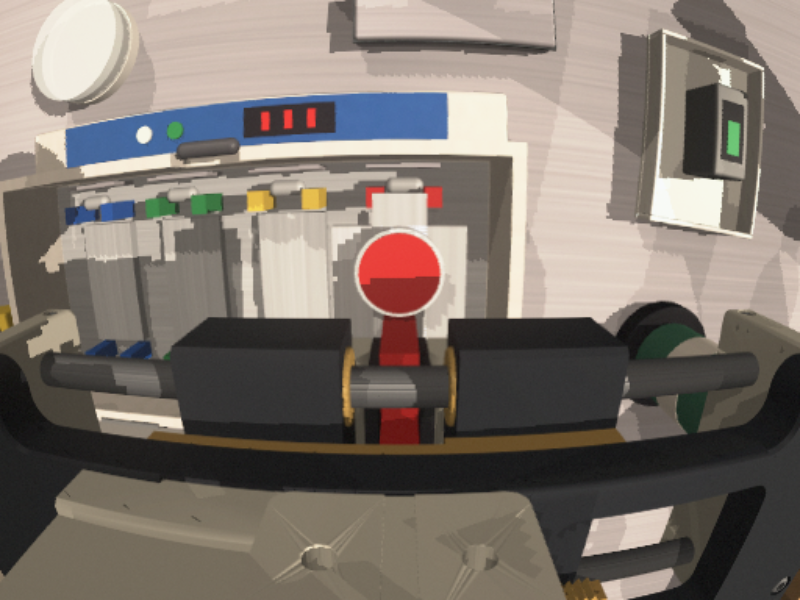

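The logger stands in the tray. The front red posts' outer edges (367–442 px) centre at 404.5 against the ear's 399.5, so I shift +y about 2.4 mm, lower to just above the posts and compare again.

Request:
{"method": "step_arm", "body": {"rows": [[[-1, -0.05, 0.24, -3, 0, 0, 0], [-1, 0, 0, -4, 0, 0, 0], [-1, 0, 0, -2.6, 0, 0, 0], [-1, 0, 0, 0, 0, 0, 0], [-1, 0, 0, 0, 0, 0, 0]]]}}

```text
clock: 13.5
tool_pos: [0.5291, 0.1123, 0.0817]
orientation: [-90.0, -0.1, 2.1]
force: [-0.7, 0.7, -0.8]
opening: 0.0121
```

Run:
```python
from h import *
c,im=snap('wrist','w7'); o=ctrl.get_obs(); T=o['tool_pos']; print(T,o['opening'],o['orientation'],o['force'])
for b,a,l in blobs(mask(im,'red'),(180,60,330,215),20):
        ys,xs=np.nonzero(l);print(b.round(1),a,xs.min(),xs.max(),ys.min(),ys.max(),hit(c,*b,.052,True)[:2].round(4),hit(c,*b,T[2]-.0027,True)[:2].round(4))
cv2.imwrite('pics/w7b.png',cv2.resize(im[70:200,180:330],(750,650))[:600])
```

```text
[0.52924618 0.11250575 0.08201806] 0.01181600702721192 [-89.95240953  -0.12063887   2.11426823] [ 0.68848931 -0.25142042 -1.70109617]
[281.8 129.1] 355 272 290 119 139 [0.4716 0.126 ] [0.4703 0.1235]
[227.3 129.1] 367 218 237 120 139 [0.4728 0.0916] [0.4714 0.0941]
[255.1 174.3] 2089 229 281 149 200 [0.5013 0.1102] [0.4957 0.11  ]
[255.3 208.5] 265 244 266 202 214 [0.5244 0.1112] [0.5155 0.1109]
```

View pics/w7b.png

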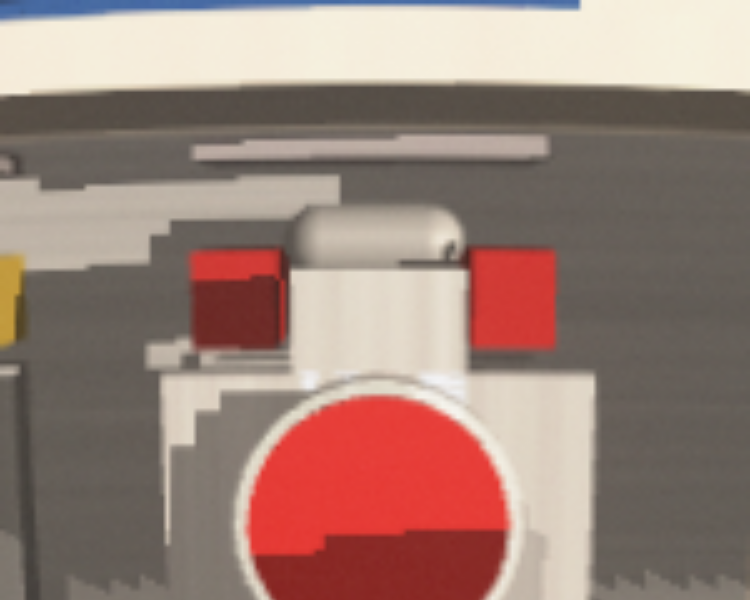

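Close up, the ear (mid 379 px) sits about 0.5 mm to +y of the slot mid and x agrees. I correct that and press down slowly.

Request:
{"method": "step_arm", "body": {"rows": [[[-1, 0, -0.05, -1, 0, 0, 0], [-1, 0, 0, -0.8, 0, 0, 0], [-1, 0, 0, -0.4, 0, 0, 0], [-1, 0, 0, -0.3, 0, 0, 0], [-1, 0, 0, -0.3, 0, 0, 0], [-1, 0, 0, -0.3, 0, 0, 0], [-1, 0, 0, -0.2, 0, 0, 0], [-1, 0, 0, -0.2, 0, 0, 0], [-1, 0, 0, 0, 0, 0, 0]]]}}

```text
clock: 14.68
tool_pos: [0.5302, 0.1127, 0.0479]
orientation: [-89.9, -0.3, 2.2]
force: [-3.8, 1.1, 16.2]
opening: 0.0119
```

```bash
cat > rel.py <<'E'
# held carrier against the front posts of its bracket, from one settled wrist view
import sys; from h import *
col,tag,off=sys.argv[1],sys.argv[2],float(sys.argv[3]) if len(sys.argv)>3 else .0177
c,im=snap('wrist',tag); o=ctrl.get_obs(); T=o['tool_pos']; print(T.round(4),'op',round(o['opening'],4),o['orientation'].round(2),'F',o['force'].round(1))
for b,a,l in blobs(mask(im,col),(120,60,390,215),60):
    ys,xs=np.nonzero(l);print(b.round(1),a,(xs.min(),xs.max(),ys.min(),ys.max()),'post',hit(c,*b,.052,True)[:2].round(4),'dish',hit(c,*b,T[2]-off+.015,True)[:2].round(4))
E
python3 rel.py red w8; python3 -c "
import cv2;im=cv2.imread('pics/w8.png');cv2.imwrite('pics/w8b.png',cv2.resize(im[70:210,160:350],(760,560)))"
```

```text
[0.5301 0.1127 0.0478] op 0.0117 [-89.92  -0.24   2.19] F [-4.4  1.2 15.1]
[220.9 130.4] 593 (np.int64(209), np.int64(233), np.int64(118), np.int64(143)) post [0.4729 0.0917] dish [0.4733 0.091 ]
[286.6 130.3] 594 (np.int64(275), np.int64(298), np.int64(118), np.int64(143)) post [0.4716 0.1256] dish [0.4719 0.1264]
[255.  173.4] 2168 (np.int64(229), np.int64(281), np.int64(148), np.int64(199)) post [0.495  0.1102] dish [0.4964 0.1103]
[255.3 208. ] 291 (np.int64(244), np.int64(266), np.int64(201), np.int64(214)) post [0.5141 0.1111] dish [0.5164 0.1112]
```

View pics/w8b.png

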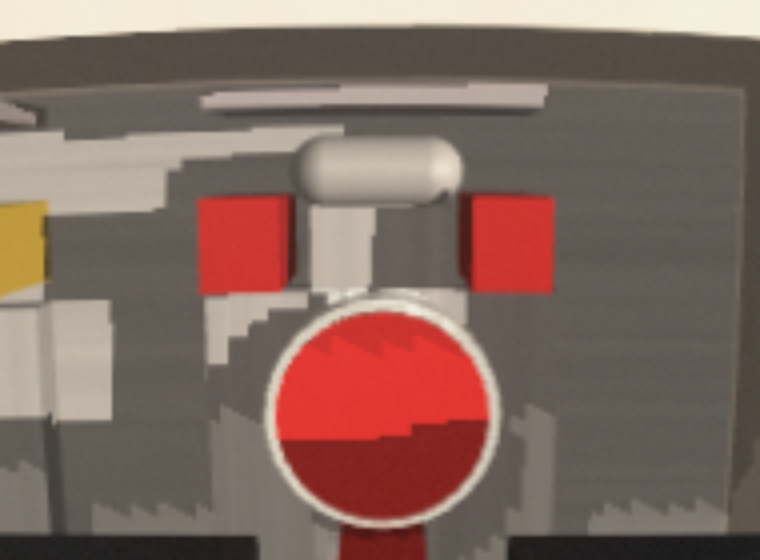

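The ear is now under the nose and the dish's image size is unchanged, so there was no slip: underside is at 30 mm, seated. Releasing, checking from above, then going to green.

Request:
{"method": "step_arm", "body": {"rows": [[[-0.4, 0, 0, 0.1, 0, 0, 0], [-0.4, 0, 0, 0, 0, 0, 0], [-0.4, 0, 0, 0, 0, 0, 0], [-0.4, 0, 0, 2, 0, 0, 0], [-0.4, 0, 0, 5, 0, 0, 0], [-0.4, 0, 0, 5, 0, 0, 0], [-0.4, 0, 0, 5, 0, 0, 0], [-0.4, 0, 0, 0, 0, 0, 0], [-0.4, 0, 0, 0, 0, 0, 0]]]}}

```text
clock: 15.85
tool_pos: [0.5278, 0.1117, 0.2159]
orientation: [-90.0, 0.0, 2.1]
force: [-0.1, 0.6, -1.5]
opening: 0.0263
```

```bash
python3 rel.py red w9
```

```text
[0.5275 0.1115 0.2153] op 0.0261 [-90.03   0.11   2.1 ] F [-0.4  0.1 -0.7]
[189.9  80.5] 61 (np.int64(187), np.int64(192), np.int64(75), np.int64(86)) post [0.4251 0.0362] dish [0.4436 0.0721]
[176.9  81.5] 63 (np.int64(174), np.int64(179), np.int64(76), np.int64(87)) post [0.4259 0.0214] dish [0.444  0.0647]
[239. 125.] 140 (np.int64(234), np.int64(244), np.int64(119), np.int64(131)) post [0.4733 0.0913] dish [0.4677 0.0997]
[271.5 124.5] 121 (np.int64(266), np.int64(276), np.int64(119), np.int64(130)) post [0.4716 0.1261] dish [0.4668 0.1172]
[255.9 147.5] 522 (np.int64(243), np.int64(268), np.int64(135), np.int64(160)) post [0.4973 0.1104] dish [0.4797 0.1093]
[256.  192.3] 781 (np.int64(244), np.int64(268), np.int64(163), np.int64(214)) post [0.5475 0.1123] dish [0.5049 0.1103]
```

Request:
{"method": "step_arm", "body": {"rows": [[[-0.4, -0.45, -4.6, 0, 0, 0, 0], [-0.4, -0.45, -4.6, 0, 0, 0, 0], [-0.4, -0.45, -4.6, 0, 0, 0, 0], [-0.4, -0.45, -4.6, 0, 0, 0, 0], [-0.4, -0.45, -4.6, 0, 0, 0, 0], [-0.4, -0.45, -4.6, 0, 0, 0, 0], [-0.4, -0.45, -4.6, 0, 0, 0, 0], [-0.4, -0.45, -4.6, 0, 0, 0, 0], [-0.4, -0.45, -4.6, 0, 0, 0, 0], [-0.4, -0.45, -4.6, 0, 0, 0, 0], [-0.4, -0.45, -4.6, 0, 0, 0, 0], [-0.4, 0, 0, 0, 0, 0, 0]]]}}

```text
clock: 17.4
tool_pos: [0.4773, -0.3965, 0.2137]
orientation: [-89.9, 0.2, 1.9]
force: [0.3, 0.4, -0.3]
opening: 0.0261
```

Request:
{"method": "step_arm", "body": {"rows": [[[-0.4, 0, 0, 0, 0, 0, 0], [-0.4, 0, 0, 0, 0, 0, 0]]]}}

```text
clock: 17.65
tool_pos: [0.4788, -0.3933, 0.216]
orientation: [-90.0, 0.0, 2.2]
force: [0.4, -0.1, -0.1]
opening: 0.0262
```

```bash
cat > bench.py <<'E'
# carriers on the bench: dish discs (long narrow grip cut off by opening) -> centre and yaw
import sys; from h import *
tag=sys.argv[1]; c,im=snap('wrist',tag); o=ctrl.get_obs(); print(o['tool_pos'].round(4),o['orientation'].round(2))
for col in sys.argv[2:]:
    m=cv2.morphologyEx(mask(im,col),cv2.MORPH_OPEN,cv2.getStructuringElement(cv2.MORPH_ELLIPSE,(15,15)))
    for b,a,l in blobs(m,(0,0,512,215),80):
        ys,xs=np.nonzero(l); (u,v),r=cv2.minEnclosingCircle(np.c_[xs,ys].astype(np.float32))
        print(col,b.round(1),a,'circle',round(u,1),round(v,1),round(r,1),hit(c,*b,.015,True)[:2].round(4),hit(c,u,v,.015,True)[:2].round(4))
cv2.imwrite('pics/%sb.png'%tag,cv2.resize(im[:300],(700,410)))
E
python3 bench.py w10 green blue
```

```text
[ 0.479  -0.3933  0.2164] [-8.999e+01  2.000e-02  2.180e+00]
green [263.9 111.9] 400 circle 264.0 112.0 11.4 [ 0.4087 -0.3865] [ 0.4089 -0.3863]
green [252.  162.8] 374 circle 252.0 162.8 11.0 [ 0.4712 -0.3984] [ 0.4713 -0.3984]
blue [464.4 148.4] 709 circle 464.5 148.5 18.3 [ 0.4321 -0.0913] [ 0.4322 -0.0911]
blue [506.5 152. ] 181 circle 508.7 152.0 9.3 [0.428  0.0084] [0.4274 0.0144]
```

View pics/w10b.png

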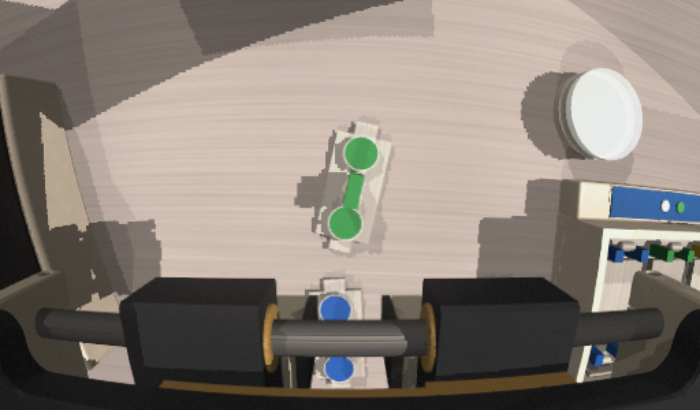

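Green discs give centre (0.4400, -0.3924), yaw -10.8°. Grasping it.

Request:
{"method": "step_arm", "body": {"rows": [[[-0.4, -2, 0.1, -2, 0, 0, -6.5], [-0.4, -1.9, 0, -2, 0, 0, -6.4], [-0.4, 0, 0, -5, 0, 0, 0], [-0.4, 0, 0, -5, 0, 0, 0], [-0.4, 0, 0, -3.3, 0, 0, 0], [-0.4, 0, 0, -1.8, 0, 0, 0], [-0.4, 0, 0, -0.8, 0, 0, 0], [-0.4, 0, 0, 0, 0, 0, 0], [-1, 0, 0, 0, 0, 0, 0], [-1, 0, 0, 0, 0, 0, 0], [-1, 0, 0, 0, 0, 0, 0], [-1, 0, 0, 0, 0, 0, 0]]]}}

```text
clock: 19.2
tool_pos: [0.4404, -0.3934, 0.0186]
orientation: [-90.0, -0.1, -10.8]
force: [-0.6, 3.1, 5.8]
opening: 0.0119
```

Request:
{"method": "step_arm", "body": {"rows": [[[-1, 0, 0, 2, 0, 0, 0], [-1, 0, 0, 5, 0, 0, 0], [-1, 0, 0, 5, 0, 0, 0], [-1, 0, 0, 4, 0, 0, 0], [-1, 0, 0, 0, 0, 0, 6], [-1, 0, 0, 0, 0, 0, 6.9], [-1, 0, 0, 0, 0, 0, 0], [-1, 0, 0, 0, 0, 0, 0]]]}}

```text
clock: 20.2
tool_pos: [0.4396, -0.3932, 0.1774]
orientation: [-90.0, 0.0, 2.0]
force: [-0.9, 0.4, -1.1]
opening: 0.012
```

Request:
{"method": "step_arm", "body": {"rows": [[[-1, 1.2, 4.4, 0, 0, 0, 0], [-1, 1.2, 4.4, 0, 0, 0, 0], [-1, 1.2, 4.4, 0, 0, 0, 0], [-1, 1.2, 4.4, 0, 0, 0, 0], [-1, 1.2, 4.4, 0, 0, 0, 0], [-1, 1.2, 4.4, 0, 0, 0, 0], [-1, 1.2, 4.5, 0, 0, 0, 0], [-1, 1.1, 4.6, 0, 0, 0, 0.1], [-1, 0, 0, -4, 0, 0, 0], [-1, 0, 0, -5.5, 0, 0, 0], [-1, 0, 0, 0, 0, 0, 0], [-1, 0, 0, 0, 0, 0, 0]]]}}

```text
clock: 21.7
tool_pos: [0.5359, -0.0383, 0.0841]
orientation: [-90.0, -0.1, 2.2]
force: [-0.1, 0.1, -1.0]
opening: 0.0118
```

```bash
python3 rel.py green w12 .0186; python3 -c "
import cv2;im=cv2.imread('pics/w12.png');cv2.imwrite('pics/w12b.png',cv2.resize(im[70:210,160:350],(760,560)))"
```

```text
[ 0.5364 -0.0382  0.0847] op 0.0116 [-90.    -0.16   2.2 ] F [ 0.4 -0.2  0.1]
[283.4 128.4] 291 (np.int64(275), np.int64(291), np.int64(119), np.int64(137)) post [ 0.478  -0.0236] dish [ 0.4767 -0.0264]
[228.7 121.8] 74 (np.int64(221), np.int64(237), np.int64(120), np.int64(126)) post [ 0.4751 -0.0585] dish [ 0.4743 -0.056 ]
[255.  174.3] 1984 (np.int64(230), np.int64(280), np.int64(150), np.int64(199)) post [ 0.5086 -0.0405] dish [ 0.5027 -0.0407]
[255.2 209.5] 206 (np.int64(245), np.int64(265), np.int64(203), np.int64(214)) post [ 0.5327 -0.0395] dish [ 0.5231 -0.0399]
```

View pics/w12b.png

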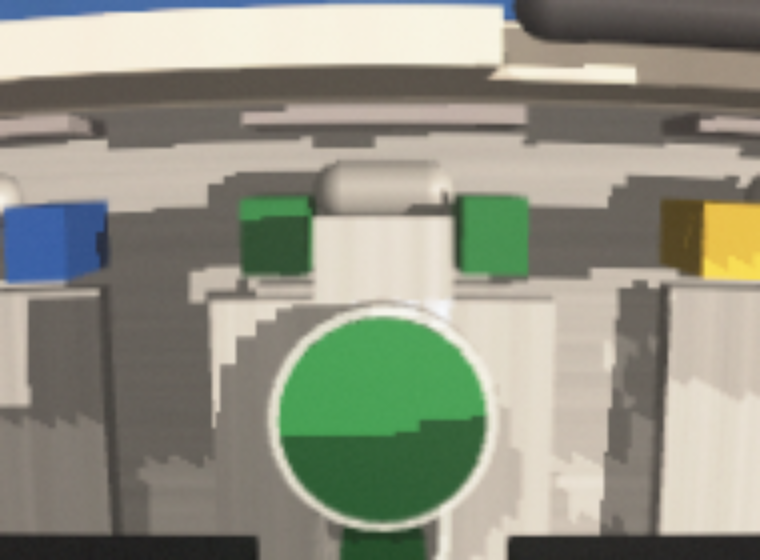

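Green's ear (mid 382.5) is centred between its posts (mid 383.5). Pressing it in.

Request:
{"method": "step_arm", "body": {"rows": [[[-1, -0.04, 0.01, -1.1, 0, 0, 0], [-1, 0, 0, -0.8, 0, 0, 0], [-1, 0, 0, -0.4, 0, 0, 0], [-1, 0, 0, -0.3, 0, 0, 0], [-1, 0, 0, -0.3, 0, 0, 0], [-1, 0, 0, -0.3, 0, 0, 0], [-1, 0, 0, -0.3, 0, 0, 0], [-1, 0, 0, -0.2, 0, 0, 0], [-1, 0, 0, 0, 0, 0, 0]]]}}

```text
clock: 22.88
tool_pos: [0.5356, -0.038, 0.0469]
orientation: [-90.0, -0.2, 2.2]
force: [-1.6, 0.9, 8.9]
opening: 0.0121
```

```bash
python3 rel.py green w13 .0186
```

```text
[ 0.5356 -0.038   0.0469] op 0.0117 [-89.99  -0.15   2.25] F [-2.6  0.7  9.4]
[222.2 132.5] 518 (np.int64(211), np.int64(233), np.int64(121), np.int64(144)) post [ 0.4793 -0.0582] dish [ 0.4799 -0.0592]
[289.5 132.2] 460 (np.int64(280), np.int64(299), np.int64(121), np.int64(144)) post [ 0.4778 -0.0236] dish [ 0.4783 -0.0226]
[255.1 174. ] 2025 (np.int64(230), np.int64(280), np.int64(149), np.int64(199)) post [ 0.5005 -0.0405] dish [ 0.5023 -0.0404]
[254.8 208.8] 234 (np.int64(245), np.int64(265), np.int64(202), np.int64(214)) post [ 0.5197 -0.0399] dish [ 0.5226 -0.0398]
```

Request:
{"method": "step_arm", "body": {"rows": [[[-0.4, 0, 0, 0.1, 0, 0, 0], [-0.4, 0, 0, 0, 0, 0, 0], [-0.4, 0, 0, 0, 0, 0, 0], [-0.4, 0, 0, 2, 0, 0, 0], [-0.4, 0, 0, 5, 0, 0, 0], [-0.4, 0, 0, 5, 0, 0, 0], [-0.4, 0, 0, 5, 0, 0, 0], [-0.4, 0, 0, 0, 0, 0, 0], [-0.4, 0, 0, 0, 0, 0, 0]]]}}

```text
clock: 24.05
tool_pos: [0.5339, -0.0381, 0.216]
orientation: [-90.0, 0.0, 2.2]
force: [-0.7, -0.6, -0.5]
opening: 0.0265
```

```bash
python3 rel.py green w14 .0186; python3 -c "
from h import *
c=cam('wrist');im=cv2.imread('pics/w14.png')
for b,a,l in blobs(mask(im,'red'),(250,60,512,215),60): print('red',b.round(1),a,hit(c,*b,.045,True)[:2].round(4))"
```

```text
[ 0.5336 -0.0382  0.2154] op 0.0259 [-90.     0.11   2.2 ] F [-0.7 -0.3 -0.7]
[252.8  78.6] 92 (np.int64(248), np.int64(258), np.int64(74), np.int64(83)) post [ 0.4286 -0.0456] dish [ 0.4482 -0.0436]
[239.  124.6] 95 (np.int64(234), np.int64(244), np.int64(120), np.int64(130)) post [ 0.4792 -0.0586] dish [ 0.4737 -0.0502]
[271.1 124.5] 92 (np.int64(267), np.int64(276), np.int64(120), np.int64(129)) post [ 0.4777 -0.024 ] dish [ 0.473  -0.0328]
[255.  145.9] 484 (np.int64(243), np.int64(267), np.int64(134), np.int64(158)) post [ 0.5017 -0.0405] dish [ 0.4851 -0.0411]
[255.  192.1] 688 (np.int64(244), np.int64(266), np.int64(166), np.int64(212)) post [ 0.5536 -0.0385] dish [ 0.5112 -0.0401]
red [311.3  80. ] 64 [0.4249 0.0185]
red [324.4  80.4] 68 [0.4241 0.0334]
red [337.3  81.2] 61 [0.4236 0.0483]
red [367.4 127.1] 190 [0.4727 0.0878]
red [396.3 128.9] 144 [0.4713 0.126 ]
red [383.4 149.5] 417 [0.4972 0.111 ]
red [383.7 183.5] 829 [0.5383 0.1167]
```

Request:
{"method": "step_arm", "body": {"rows": [[[-0.4, 1.05, -4.5, 0, 0, 0, 0], [-0.4, 1.05, -4.5, 0, 0, 0, 0], [-0.4, 1.05, -4.5, 0, 0, 0, 0], [-0.4, 1.05, -4.5, 0, 0, 0, 0], [-0.4, 1.05, -4.5, 0, 0, 0, 0], [-0.4, 1.05, -4.5, 0, 0, 0, 0], [-0.4, 1.05, -4.5, 0, 0, 0, 0], [-0.4, 1.05, -4.7, 0, 0, 0, 0], [-0.4, 0, 0, 0, 0, 0, 0], [-0.4, 0, 0, 0, 0, 0, 0], [-0.4, 0, 0, 0, 0, 0, 0]]]}}

```text
clock: 25.48
tool_pos: [0.6182, -0.3992, 0.2161]
orientation: [-90.0, 0.0, 2.3]
force: [-0.1, 0.4, 0.8]
opening: 0.0262
```

```bash
python3 bench.py w15 blue
```

```text
[ 0.6184 -0.3991  0.2165] [-8.999e+01  1.000e-02  2.280e+00]
blue [ 16.8 144.4] 1956 circle 14.5 146.0 41.6 [ 0.5872 -0.7704] [ 0.5894 -0.7763]
blue [253.2 116.9] 414 circle 253.2 117.0 11.6 [ 0.5547 -0.4049] [ 0.5549 -0.405 ]
blue [255.9 169.1] 384 circle 255.9 169.1 11.1 [ 0.6184 -0.3993] [ 0.6184 -0.3992]
```

Blue: centre (0.5866, -0.4021), yaw 5.0°.

Request:
{"method": "step_arm", "body": {"rows": [[[-0.4, -1.6, -0.3, -2, 0, 0, 2.7], [-0.4, -1.6, 0, -2, 0, 0, 0], [-0.4, 0, 0, -5, 0, 0, 0], [-0.4, 0, 0, -5, 0, 0, 0], [-0.4, 0, 0, -3.3, 0, 0, 0], [-0.4, 0, 0, -1.8, 0, 0, 0], [-0.4, 0, 0, -0.8, 0, 0, 0], [-0.4, 0, 0, 0, 0, 0, 0], [-1, 0, 0, 0, 0, 0, 0], [-1, 0, 0, 0, 0, 0, 0], [-1, 0, 0, 0, 0, 0, 0], [-1, 0, 0, 0, 0, 0, 0]]]}}

```text
clock: 27.02
tool_pos: [0.587, -0.4032, 0.0189]
orientation: [-90.0, -0.1, 4.9]
force: [-0.3, 4.0, 6.1]
opening: 0.0118
```

Request:
{"method": "step_arm", "body": {"rows": [[[-1, 0, 0, 2, 0, 0, 0], [-1, 0, 0, 5, 0, 0, 0], [-1, 0, 0, 5, 0, 0, 0], [-1, 0, 0, 4, 0, 0, 0], [-1, 0, 0, 0, 0, 0, -2.8], [-1, 0, 0, 0, 0, 0, 0], [-1, 0, 0, 0, 0, 0, 0]]]}}

```text
clock: 27.9
tool_pos: [0.5859, -0.403, 0.1772]
orientation: [-90.0, 0.1, 2.2]
force: [-0.3, 1.0, -2.2]
opening: 0.0119
```

Request:
{"method": "step_arm", "body": {"rows": [[[-1, -0.68, 4.14, 0, 0, 0, 0], [-1, -0.68, 4.14, 0, 0, 0, 0], [-1, -0.68, 4.14, 0, 0, 0, 0], [-1, -0.68, 4.14, 0, 0, 0, 0], [-1, -0.68, 4.14, 0, 0, 0, 0], [-1, -0.68, 4.14, 0, 0, 0, 0], [-1, -0.67, 4.14, 0, 0, 0, 0], [-1, 0, 0, 0, 0, 0, 0], [-1, 0, 0, -4, 0, 0, 0], [-1, 0, 0, -5.5, 0, 0, 0], [-1, 0, 0, 0, 0, 0, 0], [-1, 0, 0, 0, 0, 0, 0]]]}}

```text
clock: 29.4
tool_pos: [0.5399, -0.1139, 0.0839]
orientation: [-90.0, -0.0, 2.1]
force: [-0.4, -0.4, -0.0]
opening: 0.0116
```

```bash
python3 rel.py blue w16 .0189; python3 -c "
import cv2;im=cv2.imread('pics/w16.png');cv2.imwrite('pics/w16b.png',cv2.resize(im[70:210,160:350],(760,560)))"
```

```text
[ 0.5405 -0.1137  0.0846] op 0.0122 [-90.03  -0.15   2.14] F [-0.4  0.7 -1.8]
[309.   65.3] 1802 (np.int64(216), np.int64(389), np.int64(60), np.int64(75)) post [ 0.4401 -0.0843] dish [ 0.4452 -0.0893]
[229.2 126.6] 298 (np.int64(221), np.int64(238), np.int64(118), np.int64(136)) post [ 0.4822 -0.1337] dish [ 0.4809 -0.1312]
[284. 127.] 321 (np.int64(276), np.int64(292), np.int64(118), np.int64(136)) post [ 0.4811 -0.0987] dish [ 0.48   -0.1015]
[255.1 175.2] 2016 (np.int64(230), np.int64(280), np.int64(151), np.int64(200)) post [ 0.5132 -0.116 ] dish [ 0.5073 -0.1162]
[255.1 208.9] 233 (np.int64(245), np.int64(266), np.int64(203), np.int64(214)) post [ 0.5363 -0.1151] dish [ 0.5269 -0.1154]
```

View pics/w16b.png

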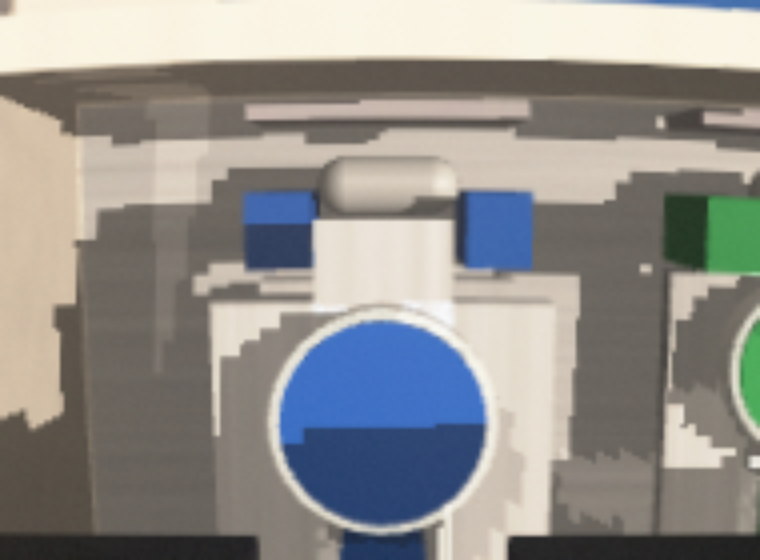

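Blue needs about -1.8 mm in x and +0.8 mm in y (post mid 388 against ear 382.5). Correcting and pressing.

Request:
{"method": "step_arm", "body": {"rows": [[[-1, -0.18, 0.08, 0, 0, 0, 0], [-1, 0, 0, -1.1, 0, 0, 0], [-1, 0, 0, -0.8, 0, 0, 0], [-1, 0, 0, -0.4, 0, 0, 0], [-1, 0, 0, -0.3, 0, 0, 0], [-1, 0, 0, -0.3, 0, 0, 0], [-1, 0, 0, -0.3, 0, 0, 0], [-1, 0, 0, -0.3, 0, 0, 0], [-1, 0, 0, -0.2, 0, 0, 0], [-1, 0, 0, 0, 0, 0, 0]]]}}

```text
clock: 30.7
tool_pos: [0.5384, -0.1127, 0.0472]
orientation: [-90.0, -0.2, 2.2]
force: [-3.8, 0.3, 14.4]
opening: 0.0115
```

```bash
python3 rel.py blue w17 .0189
```

```text
[ 0.5384 -0.1127  0.0472] op 0.0118 [-90.04  -0.15   2.17] F [-2.9  0.5 14. ]
[364.   61.7] 255 (np.int64(315), np.int64(389), np.int64(60), np.int64(66)) post [ 0.4397 -0.0596] dish [ 0.4378 -0.0564]
[221.7 133.1] 543 (np.int64(210), np.int64(233), np.int64(121), np.int64(145)) post [ 0.4824 -0.1331] dish [ 0.483  -0.1341]
[288.6 132.6] 490 (np.int64(278), np.int64(299), np.int64(121), np.int64(144)) post [ 0.4809 -0.0987] dish [ 0.4814 -0.0977]
[255.1 174.8] 2054 (np.int64(230), np.int64(281), np.int64(150), np.int64(200)) post [ 0.5038 -0.1151] dish [ 0.5056 -0.115 ]
[255.2 209. ] 235 (np.int64(245), np.int64(266), np.int64(203), np.int64(214)) post [ 0.5227 -0.1143] dish [ 0.5256 -0.1142]
```

Blue is seated in the same way. Releasing, checking from above, then measuring the lid.

Request:
{"method": "step_arm", "body": {"rows": [[[-0.4, 0, 0, 0.1, 0, 0, 0], [-0.4, 0, 0, 0, 0, 0, 0], [-0.4, 0, 0, 0, 0, 0, 0], [-0.4, 0, 0, 2, 0, 0, 0], [-0.4, 0, 0, 5, 0, 0, 0], [-0.4, 0, 0, 5, 0, 0, 0], [-0.4, 0, 0, 5, 0, 0, 0], [-0.4, 0, 0, 0, 0, 0, 0], [-0.4, 0, 0, 0, 0, 0, 0]]]}}

```text
clock: 31.88
tool_pos: [0.5367, -0.1124, 0.2161]
orientation: [-90.0, 0.0, 2.1]
force: [-0.4, -0.2, -0.9]
opening: 0.0261
```

```bash
python3 rel.py blue w18 .0189
python3 - <<'E'
from h import *
c,im=snap('side','s18'); ct,it=snap('top','t18')
t3=cv2.imread('pics/t3.png')
cv2.imwrite('pics/m18.png',np.vstack([np.hstack([cv2.resize(im[100:260,190:340],(400,427))[:330],cv2.resize(it[130:250,190:335],(400,330))]),cv2.resize(t3[95:384,130:512],(357,270)).repeat(1,0) if 0 else np.hstack([cv2.resize(t3[95:384,130:512],(357,270)),np.zeros((270,443,3),np.uint8)])]))
E
```

```text
[ 0.5364 -0.1125  0.2155] op 0.0264 [-89.98   0.09   2.1 ] F [-0.5  1.1 -0.1]
[295.9  79.7] 3115 (np.int64(230), np.int64(389), np.int64(67), np.int64(94)) post [ 0.4302 -0.0734] dish [ 0.4504 -0.0945]
[238.4 125.2] 113 (np.int64(234), np.int64(243), np.int64(120), np.int64(131)) post [ 0.4825 -0.1334] dish [ 0.4768 -0.1248]
[270.5 125. ] 110 (np.int64(266), np.int64(275), np.int64(120), np.int64(130)) post [ 0.4811 -0.0989] dish [ 0.4761 -0.1073]
[254.7 146.2] 492 (np.int64(243), np.int64(267), np.int64(134), np.int64(158)) post [ 0.5049 -0.115 ] dish [ 0.4881 -0.1155]
[254.8 191. ] 754 (np.int64(243), np.int64(266), np.int64(162), np.int64(213)) post [ 0.5551 -0.1131] dish [ 0.5134 -0.1145]
```

View pics/m18.png

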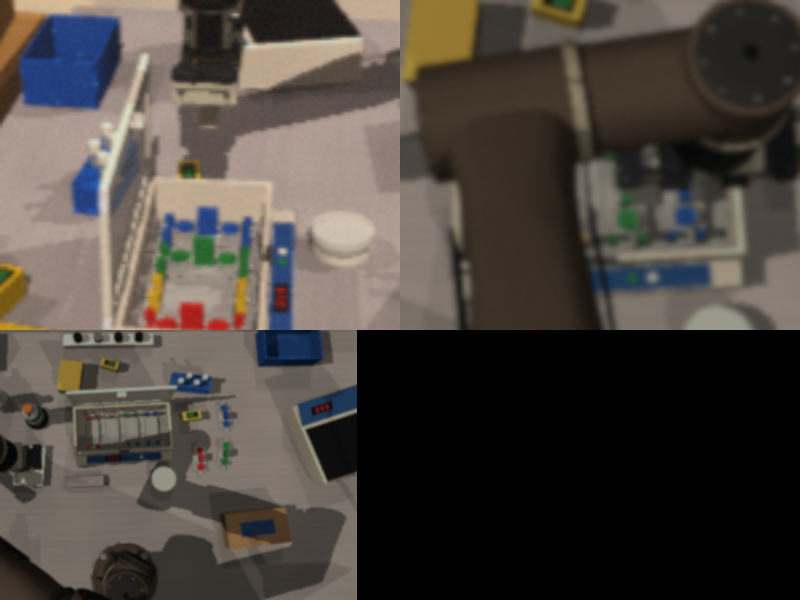

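The three carriers are seated, and no yellow carrier is visible anywhere. Next I go over and behind the upright lid with the fingers shut.

Request:
{"method": "step_arm", "body": {"rows": [[[-1, 0, 0, 6, 0, 0, 0], [-1, 0, 0, 6.2, 0, 0, 0], [-1, 0, 0, 0.5, 0, 0, 0], [-1, 4.1, 2.93, 0, 0, 0, 0], [-1, 4.1, 2.93, 0, 0, 0, 0], [-1, 4.1, 2.93, 0, 0, 0, 0], [-1, 4.1, 2.93, 0, 0, 0, 0], [-1, 0, 0, 0, 0, 0, 0], [-1, 0, 0, 0, 0, 0, 0]]]}}

```text
clock: 33.15
tool_pos: [0.7008, 0.0047, 0.3415]
orientation: [-90.0, 0.2, 2.1]
force: [-0.3, 0.5, 0.7]
opening: 0.0001
```

Request:
{"method": "step_arm", "body": {"rows": [[[-1, 0, 0, -4, 0, 0, 0], [-1, 0, 0, -4, 0, 0, 0], [-1, 0, 0, -2, 0, 0, 0], [-1, 0, 0, 0, 0, 0, 0], [-1, -1, 0, 0, 0, 0, 0], [-1, 0, 0, 0, 0, 0, 0]]]}}

```text
clock: 33.9
tool_pos: [0.6908, 0.0045, 0.2456]
orientation: [-90.0, -0.2, 2.1]
force: [0.1, 0.1, 0.8]
opening: 0.0002
```

Request:
{"method": "step_arm", "body": {"rows": [[[-1, -1.5, 0, 0, 0, 0, 0], [-1, -1.5, 0, 0, 0, 0, 0], [-1, -1, 0, 0, 0, 0, 0], [-1, 0, 0, 0, 0, 0, 0]]]}}

```text
clock: 34.4
tool_pos: [0.6504, 0.0047, 0.2443]
orientation: [-90.0, -0.1, 2.1]
force: [-0.2, 0.6, 0.9]
opening: 0.0006
```

Request:
{"method": "step_arm", "body": {"rows": [[[-1, -1, 0, 0, 0, 0, 0], [-1, -1, 0, 0, 0, 0, 0], [-1, -1, 0, 0, 0, 0, 0], [-1, -1, 0, 0, 0, 0, 0]]]}}

```text
clock: 34.9
tool_pos: [0.6106, 0.0047, 0.2435]
orientation: [-90.0, -0.0, 2.1]
force: [3.3, -0.6, -1.2]
opening: 0.0003
```

Run:
```python
from h import *
o=ctrl.get_obs();print(o['tool_pos'],o['force'])
# fingertip path: contact radius r on the outer face, leading corner 9.5 mm ahead
H=np.array([.622,.085])
for r in(.165,.175):
    for th in range(90,0,-10):
        t=np.radians(th);p=H+r*np.array([-np.cos(t),np.sin(t)])+.011*np.array([np.sin(t),np.cos(t)]);print(r,th,(p+[.0095,0]).round(3))
```

```text
[0.61055439 0.00466918 0.24351476] [ 3.34252943 -0.55586025 -1.15379622]
0.165 90 [0.642 0.25 ]
0.165 80 [0.614 0.249]
0.165 70 [0.585 0.244]
0.165 60 [0.559 0.233]
0.165 50 [0.534 0.218]
0.165 40 [0.512 0.199]
0.165 30 [0.494 0.177]
0.165 20 [0.48  0.152]
0.165 10 [0.471 0.124]
0.175 90 [0.642 0.26 ]
0.175 80 [0.612 0.259]
0.175 70 [0.582 0.253]
0.175 60 [0.554 0.242]
0.175 50 [0.527 0.226]
0.175 40 [0.505 0.206]
0.175 30 [0.485 0.182]
0.175 20 [0.471 0.155]
0.175 10 [0.461 0.126]
```

Contact at 3.3 N. Sweeping the lid down along its arc.

Request:
{"method": "step_arm", "body": {"rows": [[[-1, -1.3, 0, -0.15, 0, 0, 0], [-1, -1.3, 0, -0.2, 0, 0, 0], [-1, -1.3, 0, -0.4, 0, 0, 0], [-1, -1.3, 0, -0.5, 0, 0, 0], [-1, -1.25, 0, -0.65, 0, 0, 0], [-1, -1.25, 0, -0.75, 0, 0, 0], [-1, -1.1, 0, -0.85, 0, 0, 0], [-1, -1.1, 0, -0.95, 0, 0, 0]]]}}

```text
clock: 35.9
tool_pos: [0.5113, 0.0047, 0.1984]
orientation: [-90.0, 0.0, 2.1]
force: [2.4, -0.6, 0.9]
opening: 0.0004
```

Request:
{"method": "step_arm", "body": {"rows": [[[-1, -0.9, 0, -1.1, 0, 0, 0], [-1, -0.9, 0, -1.1, 0, 0, 0], [-1, -0.7, 0, -1.25, 0, 0, 0], [-1, -0.7, 0, -1.25, 0, 0, 0], [-1, -0.5, 0, -1.1, 0, 0, 0], [-1, -0.4, 0, -1.1, 0, 0, 0], [-1, 0, 0, 0, 0, 0, 0]]]}}

```text
clock: 36.78
tool_pos: [0.4701, 0.0044, 0.129]
orientation: [-90.0, 0.1, 2.1]
force: [-0.5, 0.5, 0.2]
opening: 0.0004
```

Request:
{"method": "step_arm", "body": {"rows": [[[-1, -1.1, 0, -0.5, 0, 0, 0], [-1, -1.1, 0, -0.5, 0, 0, 0], [-1, 0, 0, -0.4, 0, 0, 0], [-1, 0, 0, -0.4, 0, 0, 0], [-1, 0, 0, 0, 0, 0, 0]]]}}

```text
clock: 37.4
tool_pos: [0.4491, 0.0046, 0.1118]
orientation: [-90.0, 0.0, 2.1]
force: [0.3, -0.5, 0.2]
opening: 0.0005
```

Request:
{"method": "step_arm", "body": {"rows": [[[-1, 0, 0, -0.3, 0, 0, 0], [-1, 0, 0, -0.3, 0, 0, 0], [-1, 0, 0, -0.3, 0, 0, 0], [-1, 0, 0, -0.3, 0, 0, 0], [-1, 0, 0, 0, 0, 0, 0]]]}}

```text
clock: 38.02
tool_pos: [0.4491, 0.0046, 0.0997]
orientation: [-90.0, 0.0, 2.1]
force: [0.5, 0.9, 0.9]
opening: 0.0004
```

Run:
```python
from h import *
o=ctrl.get_obs();print(o['tool_pos'],o['force'])
```

```text
[0.44909499 0.00459935 0.0997331 ] [0.45524022 0.87781175 0.91991709]
```

No contact at z≈0.100, which I didn't expect, so I'm looking.

Run:
```python
from h import *
c,im=snap('wrist','w19'); cs,s=snap('side','s19')
cv2.imwrite('pics/m19.png',np.hstack([cv2.resize(im,(420,315)),cv2.resize(s[90:250,180:350],(335,315))]))
```

```text
(no output)
```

View pics/m19.png

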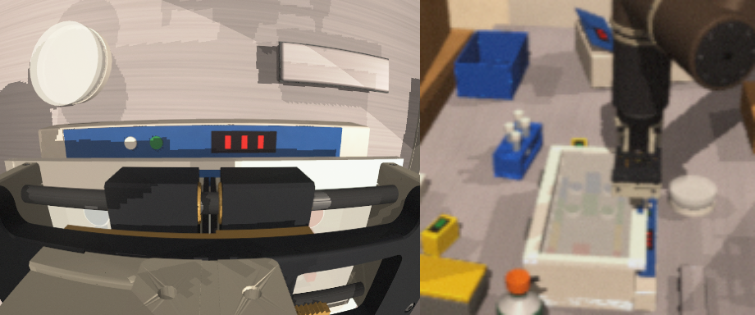

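Request:
{"method": "step_arm", "body": {"rows": [[[-1, 0, 0, -0.2, 0, 0, 0], [-1, 0, 0, -0.2, 0, 0, 0], [-1, 0, 0, 0, 0, 0, 0]]]}}

```text
clock: 38.5
tool_pos: [0.4491, 0.0047, 0.0962]
orientation: [-90.0, -0.0, 2.1]
force: [-1.7, -0.3, 3.4]
opening: 0.0005
```

Request:
{"method": "step_arm", "body": {"rows": [[[-1, 0, 0, -0.2, 0, 0, 0], [-1, 0, 0, -0.1, 0, 0, 0], [-1, 0, 0, 0, 0, 0, 0]]]}}

```text
clock: 38.88
tool_pos: [0.4493, 0.0047, 0.0958]
orientation: [-90.0, -0.1, 2.2]
force: [-14.5, 2.6, 36.8]
opening: 0.0005
```

Hard stop at z=0.0958 with 37 N, so the lid is at 0 (its closed face height is 0.096). Lifting off and moving to view the cap.

Request:
{"method": "step_arm", "body": {"rows": [[[-1, 0, 0, 2, 0, 0, 0], [-1, 0, 0, 6, 0, 0, 0], [-1, 0, 0, 6, 0, 0, 0], [-1, 0, 0, 6, 0, 0, 0], [-1, 2.6, 4.05, 0.4, 0, 0, 0], [-1, 2.6, 4.05, 0, 0, 0, 0], [-1, 2.6, 4.05, 0, 0, 0, 0], [-1, 2.6, 4.05, 0, 0, 0, 0], [-1, 2.6, 4.05, 0, 0, 0, 0], [-1, 2.6, 4.05, 0, 0, 0, 0], [-1, 2.6, 4.05, 0, 0, 0, 0], [-1, 2.6, 4.05, 0, 0, 0, 0]]]}}

```text
clock: 40.38
tool_pos: [0.6578, 0.33, 0.2965]
orientation: [-90.0, 0.0, 2.1]
force: [0.9, -0.4, -0.3]
opening: 0.0004
```

Request:
{"method": "step_arm", "body": {"rows": [[[-1, 0, 0, 0, 0, 0, 0], [-1, 0, 0, 0, 0, 0, 0]]]}}

```text
clock: 40.62
tool_pos: [0.6569, 0.3286, 0.296]
orientation: [-90.1, 0.1, 2.1]
force: [-0.2, 0.2, -0.0]
opening: 0.0003
```

Run:
```python
from h import *
c,im=snap('wrist','w20'); o=ctrl.get_obs();print(o['tool_pos'],o['force'])
for b,a,l in blobs(mask(im,'orange'),(0,0,512,215),60):
    ys,xs=np.nonzero(l);(u,v),r=cv2.minEnclosingCircle(np.c_[xs,ys].astype(np.float32));print(b,a,(xs.min(),xs.max(),ys.min(),ys.max()),r,hit(c,*b,.183,True)[:2],hit(c,u,v,.183,True)[:2])
cs,s=snap('side','s20'); ct,t=snap('top','t20')
for n,cc,i in(('side',cs,s),('top',ct,t)):
    for b,a,l in blobs(mask(i,'orange'),(145,165,260,250),30): print(n,b,a,hit(cc,*b,.175)[:2])
cv2.imwrite('pics/m20.png',np.vstack([np.hstack([cv2.resize(im,(400,300)),cv2.resize(s[110:260,170:370],(400,300))]),np.hstack([cv2.resize(t[150:270,130:330],(500,300)),np.zeros((300,300,3),np.uint8)])]))
```

```text
[0.65685626 0.32816113 0.29683618] [-0.11467481  0.03004149 -0.05627077]
[259.26295585 111.35604607] 1042 (np.int64(241), np.int64(277), np.int64(94), np.int64(129)) 18.561134338378906 [0.58759298 0.32861387] [0.58763017 0.3287847 ]
side [155.27764706 182.09764706] 850 [0.87599114 0.11508483]
side [229.32903226 232.53548387] 155 [0.58845572 0.33031224]
top [158.80582524 178.36893204] 103 [0.58952195 0.33001939]
```

View pics/m20.png

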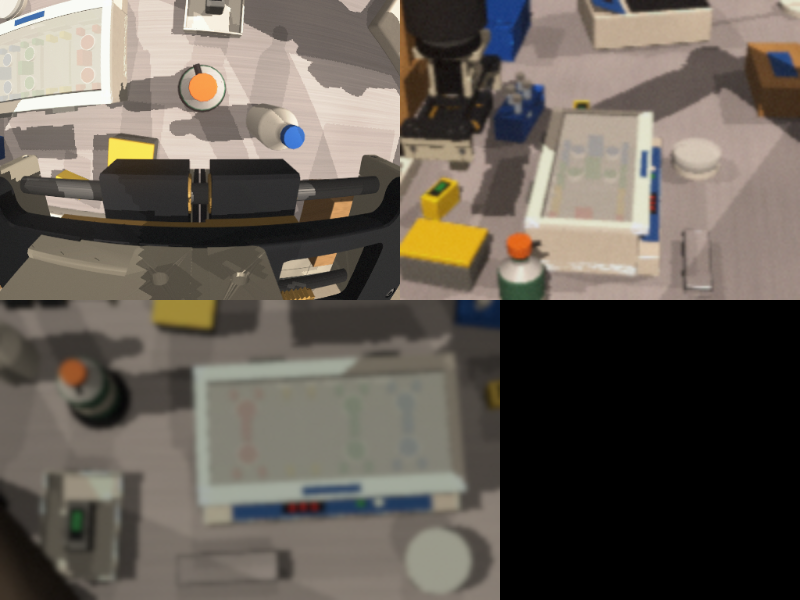

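The lid is flat and shut, the logger is in the tray, and the cap is at (0.5876, 0.3287). I'll do the press in one stroke.

Request:
{"method": "step_arm", "body": {"rows": [[[-1, -3.5, 0, 0, 0, 0, 0], [-1, -3.4, 0.05, 0, 0, 0, 0], [-1, 0, 0, -4, 0, 0, 0], [-1, 0, 0, -4, 0, 0, 0], [-1, 0, 0, -2.3, 0, 0, 0], [-1, 0, 0, 0, 0, 0, 0], [-1, 0, 0, 0, 0, 0, 0]]]}}

```text
clock: 41.65
tool_pos: [0.5887, 0.3292, 0.196]
orientation: [-89.9, -0.1, 2.1]
force: [-0.7, -0.8, 0.3]
opening: 0.0004
```

```bash
python3 -c "
from h import *
o=ctrl.get_obs();print(o['tool_pos'],o['force'])"
```

```text
[0.58872503 0.32917709 0.19598095] [-0.69686161 -0.80904655  0.31861513]
```

Request:
{"method": "step_arm", "body": {"rows": [[[-1, 0, 0, -0.9, 0, 0, 0], [-1, 0, 0, -0.6, 0, 0, 0], [-1, 0, 0, -0.5, 0, 0, 0], [-1, 0, 0, -0.3, 0, 0, 0], [-1, 0, 0, 0, 0, 0, 0]]]}}

```text
clock: 42.28
tool_pos: [0.5887, 0.3295, 0.1752]
orientation: [-89.9, -0.2, 2.2]
force: [-8.3, -2.3, 21.8]
opening: 0.0004
```

Fully down: z=0.1752 at 21.8 N. Letting it up and moving clear.

Request:
{"method": "step_arm", "body": {"rows": [[[-1, 0, 0, 2, 0, 0, 0], [-1, 0, 0, 4, 0, 0, 0], [-1, 0, 0, 5, 0, 0, 0], [-1, -3, -2, 2, 0, 0, 0], [-1, -4, -4, 0, 0, 0, 0], [-1, -4, -4, 0, 0, 0, 0], [-1, 0, 0, 0, 0, 0, 0], [-1, 0, 0, 0, 0, 0, 0]]]}}

```text
clock: 43.28
tool_pos: [0.4782, 0.2292, 0.3015]
orientation: [-90.0, -0.0, 2.1]
force: [-0.4, 0.4, -0.4]
opening: 0.0006
```

Run:
```python
from h import *
o=ctrl.get_obs();print(o['clock'],o['tool_pos'],o['force'])
s0=cv2.imread('pics/s20.png'); cs,s=snap('side','s21')
f=lambda i:[(b.round(1).tolist(),int(a)) for b,a,l in blobs(mask(i,'orange'),(215,215,245,250),30)]
print('cap before/after',f(s0),f(s))
d=np.abs(s0.astype(int)-s).max(2)[150:330,150:400]; m=(d>40).astype(np.uint8); n,l,st,c=cv2.connectedComponentsWithStats(m)
print([(st[i].tolist()) for i in range(1,n) if st[i,4]>40])
c=cam('wrist')
for col,P in(('red',(.5281,.1107)),('green',(.5343,-.0392)),('blue',(.5376,-.114))):pass
print(ctrl.close_job())
```

```text
43.275 [0.47816857 0.22922681 0.30148982] [-0.39677594  0.43064313 -0.3945282 ]
cap before/after [([229.3, 232.5], 155)] [([229.4, 232.5], 153)]
[[19, 0, 140, 68, 3270], [200, 0, 50, 31, 1020], [146, 4, 40, 29, 435], [121, 20, 9, 8, 64], [45, 40, 10, 5, 48]]
the job is handed in; nothing more can be done
None
```

The incubator job is done and handed in at about 43 s of the 210 s allowed.

- **Logger:** the grey logger stands in the white tray, and the last overhead view still shows it there.
- **Carriers:** the red, green and blue carriers were each pressed past the clips into the bracket of their own colour. They went down to seated height without slipping in the fingers, and their positions were steady after release. No yellow carrier was visible on the bench in any picture, so its bracket is empty.
- **Lid:** I swept it shut and pressed the front edge. I did not see a force spike at the catch. The press ended on a hard stop at 95.8 mm with 37 N; the fully shut height is 96 mm. The pictures show it lying flat.
- **Gas cap:** I gave it one press after the lid was shut. It reached 175.2 mm at 22 N, which is fully down. A side view before and after shows it back at the same height.

I did not check the bystander items one by one at the end. I moved nothing else on purpose, the force readings showed no unexpected contact, and the arm was clear of everything at hand-in.

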